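Snap the vent cap into a face-shield frame

ROBOT

A 7-joint arm with a two-finger parallel gripper is mounted at the origin on the work surface. World frame = base frame: x ahead of the robot, y to its left, z up, the work surface at z = 0. Lengths are in m, angles in degrees, forces in N, time in s.
With the tool pointing down it reaches from about 0.425 to 0.875 m from the base axis. Payload 4.7 kg.
Tool frame: the origin (TCP) lies on the centre line of the jaws, within the pads' length; the fingertips stand 11 mm ahead of it and the grasp point (between the pads) lies 8 mm behind it (finger_overhang is the x of the fingertips in the tool frame, in m); x points along the fingers, z is the direction in which the jaws open and shut, and the axes are right-handed (so a half turn about x gives the same grasp; the last joint's range is limited). The gripper opens to 87 mm and grips with 3 to 60 N. Pads are 19 mm wide; open, the fingers measure 117 mm over their backs; the gripper's body (75 mm by 190 mm) begins 51 mm behind the grasp point.
Start: joints at [75.808, 18.392, -4.016, 83.108, 1.295, 78.541, -3.26], TCP at [0.168, -0.628, 0.234] pointing down, gripper open.
Joint ranges: [-163.93, 163.93], [-17.29, 119.83], [-79.2, 71.16], [3.27, 140.29], [-89.18, 269.18], [5.43, 117.66], [-154.24, 154.24]. Speed limits (degrees/s): [147.25, 147.25, 180, 180, 180, 180, 180].

INTERFACE

Orientations are given as [roll, pitch, yaw] about the fixed x, y, z axes, in that order (R = Rz(yaw) Ry(pitch) Rx(roll)).
In Python, from cell import get_obs, read_camera, sign_off, cut_out, finger_overhang gives the robot as it stands.
- The arm moves only by the tool servo_tool, never from a script. Its argument "rows" is one flat list of numbers, 5 for each row, row after row: the shift along the world's x, y, z in mm, then the turn about the world's z in degrees, then the closure, from 0 (fully open) to 1 (shut). A call has 1 to 10 rows; each row is the pose to reach, as a shift and turn from the pose commanded when the call began; what a row does not reach only later rows make up. A row lasts 1/12 s, in which the tool goes at most 41.7 mm and 7.16 degrees, less where a joint would pass 70% of its speed; a pose out of reach is approached as far as the arm can. A call with a gripper value outside its range is refused whole. The fingers move at their own pace and stop on an object; "force" is the grip in N (left out, the last holds). Time passes only in rows, so rows that repeat a pose let the fingers close. It gives the time, the measured TCP pose, the force and the opening at its end, in the units of the state.
- get_obs(): the state, without advancing time (a new reading comes with each control period).
- read_camera(name): name is "side" or "top"; returns a dict with "frame" (400x640x3 uint8, blue, green, red), "range_z" (400x640 float32, m along the optical axis (not along the pixel's ray), 0 where there is no reading), "intrinsics" (3x3 intrinsics, pixels), "k1" (the pictures are not rectified: a ray, as slopes to the right and down, at radius r is drawn at 1 + k1 r^2 times it, then the intrinsics apply), "cam_to_world" (4x4, takes a point from camera to world coordinates). Camera axes: x right, y down, z forward; pixel columns grow to the right and rows downward; lengths in m; the calibration is good to about 2 mm. A picture is of the moment at which its call begins.
- sign_off(): hands the job in, once; it reports no verdict.
Trained networks look in a picture, given as the dict that the camera call returned (one of the last four; its "shot" number tells which), for a name from the list of things; names that differ only in an ending like _2 or _b are one class to them, and where a whole thing is asked for, a point or a joint stands for the part that bears it (a point fixed in the world has none). Each returns a list of dicts, best first, with "score" (0 to 1); they miss things now and then, are a little off and sometimes report something else, mostly with a low value. They report only what shows in the picture. A call takes as long as a camera call. They do not tell look-alikes from the thing itself.
- cut_out(name, picture): "pixels" (400x640 bool, what is visible of it) and "extent" ([centre column, centre row, width, height] in pixels, round what is visible of it).
The state is a dict: "time_s": time; "qpos": joint angles; "joint_velocities": joint speeds; "effort": joint torques, N m; "tool_pos": TCP position; "tool_rot": TCP orientation; "force": force on the tool from outside, world axes, zero at the start; "wrist_torque": the same for the moment, N m; "grip_width": finger opening in m.
Only numpy, scipy, OpenCV 4.12 (cv2) and the standard library are available. Lean on these libraries where they do the work, as an engineer would, in place of code of your own. Each camera call takes 0.05 s, during which the arm holds its last target.

TASK

Set the small blue cap, hub upwards, into the round boss of the yellow face-shield frame in the jig and let go; then take the green-handled pusher and with it, not with the fingers, press the cap straight down until it clicks fully home. Without a break, keep leaning on the home cap with the pusher at about 22 N for one second (over 35 N would crack it), then stand the pusher back in its wooden stand. Leave everything else on the table where it is.

Things in the scene. Friction and masses are not known exactly. Their poses are not given: they have to be found in the camera images.
- cap_mid (a point): The blue snap cap, loose in the grey tray, hub up. A round disc 40 mm in diameter and 6 mm thick (lower edge bevelled) with a central round hub on top, 24 mm in diameter and 14 mm high; 20 mm high over all, 30 g. The point is on its axis half-way up (10 mm above its underside). z is its axis, up. Grasp it by the hub.
- recess (a point): Centre of the floor of the round recess in the yellow boss of the face-shield frame, fixed in the grey jig; z is the bore's axis, up. The bore is 43 mm wide, its rim 18 mm above this point. The cap is home when its underside lies on this floor; its hub then stands only 2 mm above the rim. The floor is a sprung grey pad that gives about 1.5 mm under 22 N.
- boss_rim (a point): Centre of the bevelled mouth of the same recess, 18 mm above recess. The boss is 55 mm wide outside; the jig's black clamps beside it (along y) stay 6 mm below the rim. The yellow headband runs from the boss along +x of this frame, 9 mm or more below the rim.
- tongues (a point): On the bore's axis 12 mm above its floor, amid four sprung orange tongues with sloping tops, 7 to 16 mm above the floor. The cap let go in the bore rests on them upright, underside about 9 mm above the floor, hub 11 mm out of the rim. Pressed with about 8 to 14 N (it varies) it pushes them aside; about 1 mm before the floor they spring back over the disc and lock it.
- pusher_mid (a point): The hand pusher, loose, upright in the wooden stand: 120 mm long, about 150 g. Below: round white foot, 26 mm wide, 50 mm long, flat underneath. Above: square green handle 30 x 30 mm, 70 mm long. The point is on its axis 60 mm above the foot's underside; z up, x and y square to the handle's flat sides. Good grasp: on two flats, 15 to 35 mm above this point.
- stand_hole (a point): Centre of the floor of the hole in the pusher's stand, a fixed wooden block 80 x 80 x 35 mm, 7 mm above the table; the hole is 33 mm wide, 28 mm deep and bevelled at the mouth. The pusher stands on this floor, so its point is then 60 mm above this one.
- tray: Fixed grey parts tray, 130 mm (x) by 210 mm (y), walls 16 mm high and 4 mm thick, floor 4 mm above the table. Origin: centre of its underside. The two caps lie apart along its y; the wider red one is a spare.
- spare_cap_mid (a point): Red spare cap, too large (52 mm disc, 30 mm hub), beside the blue one in the tray: leave it. Point half-way up its axis.
- spare_band_mid (a point): A spare yellow headband lying on the table, an open arc 140 mm wide and 14 mm high: leave it. Point at the arc's centre.
- sanitiser_mid (a point): Clear bottle with a blue cap, 60 mm wide, 150 mm high: leave it. Point half-way up.
- tape_roll_mid (a point): Yellow roll, 84 mm wide, 22 mm high: leave it. Point at its centre.
- jar_mid (a point): Small glass jar, 52 mm wide, 55 mm high: leave it. Point half-way up.
- screwdriver_mid (a point): Orange-handled screwdriver lying on the table, 200 mm long, handle 26 mm thick: leave it. Point half-way along it, at mid thickness.
- mug_mid (a point): Blue mug, 76 mm wide, 85 mm high: leave it. Point half-way up.
There are look-alikes about, which are no part of the job. What is shaped like the part that bears pusher_mid but purple is not meant.

How it is judged (in metres and radians):
On the way, in this order (a step that is already met when the one before it is completed fails the run):
1. the blue cap sits upright in the bore of the boss, on the tongues, let go (horizontal distance between cap_mid and recess below 0.003 m and angle between cap_mid's own z axis and vertical below 0.1 rad and z of cap_mid in the frame of recess between 0.0135 and 0.0215 m and contact force between the fingers and cap below 0.1 N), for 0.2 s.
2. the cap is home on the floor of the bore and the pusher leans on it with 16 to 29 N for 0.6 s without a break (horizontal distance between cap_mid and recess below 0.003 m and angle between cap_mid's own z axis and vertical below 0.1 rad and z of cap_mid in the frame of recess between 0.006 and 0.0113 m and contact force between pusher and cap between 16 and 29 N), for 0.6 s.
3. the pusher is back in its stand (horizontal distance between pusher_mid and stand_hole below 0.008 m and z of pusher_mid in the frame of stand_hole below 0.063 m and angle between pusher_mid's own z axis and vertical below 0.1 rad), for 0.2 s.
At the end, for the whole second after the job is handed in: the cap is locked in the bore, its underside within 1.3 mm of the floor, within 3 mm of the bore's axis and upright within 0.1 rad; the pusher stands on the floor of the stand's hole (within 3 mm in height, 8 mm of its axis, 0.1 rad of upright), let go; both at rest (all of step 3 and horizontal distance between cap_mid and recess below 0.003 m and angle between cap_mid's own z axis and vertical below 0.1 rad and z of cap_mid in the frame of recess between 0.006 and 0.0113 m and linear speed of each of pusher, cap below 0.02 m/s); the robot touches nothing.
It fails at once if the pusher presses the cap with more than 36 N (contact force between pusher and cap above 36 N).
It fails at once if the cap in the bore is pushed down past its rest on the tongues with the fingers touching it (horizontal distance between cap_mid and recess below 0.003 m and angle between cap_mid's own z axis and vertical below 0.1 rad and z of cap_mid in the frame of recess below 0.0165 m and contact force between the fingers and cap above 1 N).
It fails at once if a bystander is moved by more than 30 mm (distance of any of spare_cap_mid, spare_band_mid, sanitiser_mid, tape_roll_mid, jar_mid, mug_mid, screwdriver_mid from where it was at the start of the episode above 0.03 m).
It also fails if it takes over 59 s, if anything falls off the work surface, if the arm or the gripper's body presses on something with over 40 N, if the wrist force passes 120 N, or if a joint passes its speed limit or range.

## Working session

There is one attempt and no reset: what is moved stays moved. The work goes in short steps, Python scripts to look and compute and a tool call to move; the robot and the scene stay as the last step left them, time stands still between calls to the robot, and variables do not carry over. Pictures are saved under pics/ and viewed, and the job is handed in when it is done.

Besides the shell and the picture viewer there is one more tool, called after "Call:" as name(argument=value, ...) on one line, values as JSON. servo_tool: Moves the arm, as the interface text tells. Its arguments: {"type":"object","properties":{"rows":{"type":"array"},"force":{"type":"number"}},"required":["rows"]}

```bash
ls; mkdir -p pics
cat > h.py <<'E'
import numpy as np, cv2
from cell import *
def deproj(p,u,v,z):
    K=p["intrinsics"];k1=p["k1"]
    xd=(np.asarray(u,float)-K[0,2])/K[0,0]; yd=(np.asarray(v,float)-K[1,2])/K[1,1]
    x,y=xd.copy(),yd.copy()
    for _ in range(20):
        s=1+k1*(x*x+y*y); x=xd/s;y=yd/s
    return x,y
def cloud(p,mask=None):
    z=p["range_z"]; m=z>0
    if mask is not None: m&=mask
    v,u=np.nonzero(m); x,y=deproj(p,u,v,None); zz=z[m]
    P=np.c_[x*zz,y*zz,zz]; T=p["cam_to_world"]
    return P@T[:3,:3].T+T[:3,3],u,v
def ray_at_z(p,u,v,h):
    x,y=deproj(p,u,v,None); T=p["cam_to_world"]; d=T[:3,:3]@np.array([x,y,1.]); o=T[:3,3]
    return o+d*(h-o[2])/d[2]
def proj(p,X):
    T=p["cam_to_world"]; c=T[:3,:3].T@(np.asarray(X)-T[:3,3]); x,y=c[0]/c[2],c[1]/c[2]; s=1+p["k1"]*(x*x+y*y)
    K=p["intrinsics"]; return K[0,0]*x*s+K[0,2],K[1,1]*y*s+K[1,2]
E
python3 - <<'E'
from h import *
print(finger_overhang); o=get_obs(); print({k:np.round(v,3) for k,v in o.items()})
for n in("top","side"):
    p=read_camera(n); cv2.imwrite(f"pics/{n}0.png",p["frame"]); print(n,p["cam_to_world"].round(3),p["intrinsics"],p["k1"])
    for nm in("cap_mid","boss_rim","pusher_mid","stand_hole","tray","spare_cap_mid","recess"):
        try:
            for d in cut_out(nm,p)[:3]:
                P,u,v=cloud(p,d["pixels"]); print(nm,round(d["score"],2),np.round(d["extent"]),np.median(P,0).round(3),P.max(0).round(3),P.min(0).round(3))
        except Exception as e: print(nm,e)
E
```

```text
pics
0.011
{'time_s': np.float64(0.0), 'qpos': array([75.809, 18.439, -4.014, 83.176,  1.295, 78.54 , -3.261]), 'joint_velocities': array([-0.013,  0.007,  0.012,  0.026, -0.007, -0.014, -0.02 ]), 'effort': array([ 0.0000e+00, -4.9129e+01, -4.0400e-01, -3.1254e+01, -6.4000e-02,
        4.4000e-02,  0.0000e+00]), 'tool_pos': array([ 0.168, -0.627,  0.232]), 'tool_rot': array([-176.624,   89.891,  108.374]), 'force': array([-0.334, -0.261,  0.257]), 'wrist_torque': array([ 0.011,  0.047, -0.002]), 'grip_width': np.float64(0.087)}
top [[-0.011 -0.993  0.116  0.356]
 [-1.     0.013  0.012 -0.031]
 [-0.014 -0.116 -0.993  1.894]
 [ 0.     0.     0.     1.   ]] [[505.42824425   0.         317.42311286]
 [  0.         505.42824425 206.79414453]
 [  0.           0.           1.        ]] -0.12755134102259874
cap_mid 0.65 [258. 240.  11.  12.] [0.454 0.214 0.013] [0.469 0.232 0.03 ] [ 0.439  0.197 -0.001]
cap_mid 0.29 [352. 161.  23.  21.] [ 0.752 -0.136  0.02 ] [ 0.796 -0.094  0.036] [ 0.711 -0.175 -0.007]
boss_rim 0.8 [307. 210.  40.  43.] [0.563 0.028 0.022] [0.646 0.108 0.056] [ 0.481 -0.0
[... 1312 characters left out ...]
66 [312. 219.  73.  45.] [0.556 0.052 0.023] [0.673 0.115 0.049] [ 0.478 -0.074 -0.003]
pusher_mid 0.9 [420. 190.  12.  40.] [ 0.342 -0.177  0.08 ] [ 0.367 -0.166  0.123] [ 0.328 -0.203 -0.   ]
pusher_mid 0.88 [407. 154.  12.  39.] [ 0.446 -0.378  0.074] [ 0.548 -0.316  0.125] [ 0.429 -0.667 -0.002]
pusher_mid 0.79 [394. 163.  10.  31.] [ 0.452 -0.269  0.09 ] [ 0.472 -0.259  0.13 ] [ 0.439 -0.295  0.033]
tray 0.75 [301. 282. 103.  72.] [0.474 0.268 0.005] [0.558 0.383 0.026] [ 0.388  0.141 -0.002]
spare_cap_mid 0.88 [287. 293.  21.  18.] [0.476 0.326 0.013] [0.509 0.344 0.028] [0.456 0.296 0.005]
recess 0.67 [310. 218.  73.  48.] [0.554 0.051 0.023] [0.665 0.115 0.049] [ 0.478 -0.077 -0.003]
```

Run:
```python
import cv2
a=cv2.imread("pics/top0.png"); cv2.imwrite("pics/t1.png",cv2.resize(a[120:290,190:450],(780,510),interpolation=2))
a=cv2.imread("pics/side0.png"); cv2.imwrite("pics/s1.png",cv2.resize(a[110:340,210:490],(728,598),interpolation=2))
```

```text
(no output)
```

View pics/t1.png

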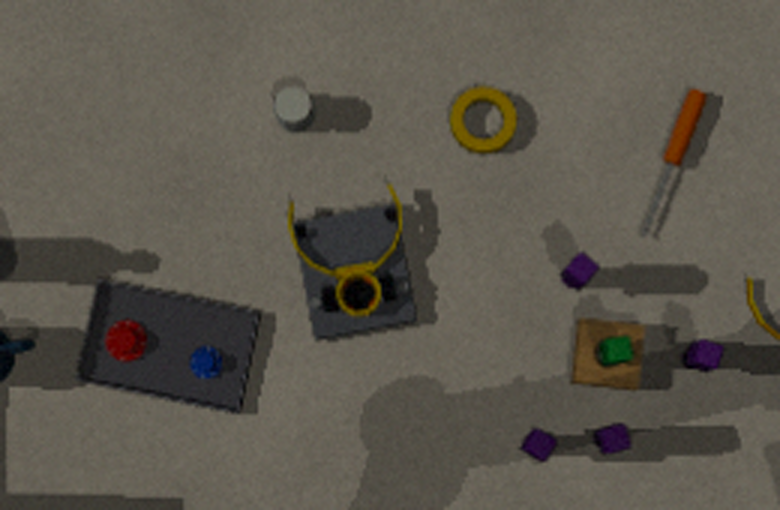

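View pics/s1.png

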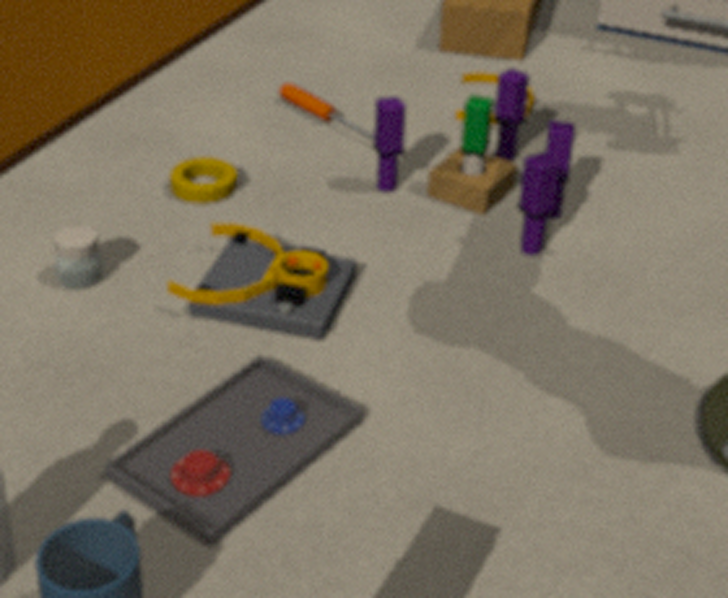

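Run:
```python
from h import *
fr={}
for n in("top","side"):
    ps=[read_camera(n) for _ in range(4)]
    im=np.mean([p["frame"].astype(float) for p in ps],0); z=np.array([p["range_z"] for p in ps]); z=np.where((z>0).all(0),z.mean(0),0).astype(np.float32)
    np.savez(f"av_{n}.npz",im=im,range_z=z,intrinsics=ps[0]["intrinsics"],k1=ps[0]["k1"],cam_to_world=ps[0]["cam_to_world"])
T=np.load("av_top.npz");S=np.load("av_side.npz")
def crop(I,c,r,w,sc=12): return cv2.resize(np.clip(I["im"][r-w:r+w,c-w:c+w]*1.6,0,255).astype(np.uint8),(w*2*sc,)*2,interpolation=0)
out=np.vstack([np.hstack([crop(T,258,240,12),crop(T,309,215,12),crop(T,396,237,12)][:3])[:, :],np.hstack([crop(S,319,270,12),crop(S,326,216,12),crop(S,394,163,12)])])
out=cv2.resize(out,(780,520),interpolation=0)
cv2.imwrite("pics/c2.png",out)
```

```text
(no output)
```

View pics/c2.png

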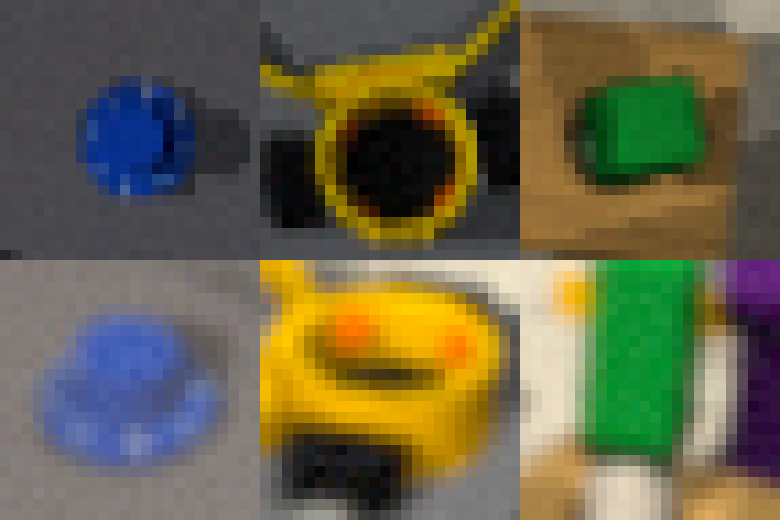

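```bash
cat > fit.py <<'E'
from h import *
from scipy.optimize import minimize
def projN(p,X):
    T=p["cam_to_world"]; c=(np.asarray(X)-T[:3,3])@T[:3,:3]; x,y=c[:,0]/c[:,2],c[:,1]/c[:,2]; s=1+p["k1"]*(x*x+y*y)
    K=p["intrinsics"]; return np.c_[K[0,0]*x*s+K[0,2],K[1,1]*y*s+K[1,2]]
A=np.linspace(0,2*np.pi,60,endpoint=False)
def circ(r,z): return np.c_[r*np.cos(A),r*np.sin(A),np.full(60,z)]
def render(p,hulls,box):
    c0,r0,w,h=box; q=16; img=np.zeros((h*q,w*q),np.uint8)
    for H in hulls:
        uv=projN(p,H); uv=(uv-[c0,r0]+.5)*q-.5
        hu=cv2.convexHull(uv.astype(np.float32)); cv2.fillPoly(img,[np.round(hu*16).astype(np.int32)],255,shift=4)
    m=cv2.resize(img,(w,h),interpolation=cv2.INTER_AREA)/255.
    return cv2.GaussianBlur(m,(0,0),.6)
def cap_hulls(x,y,z0,tilt=None):
    o=np.array([x,y,z0]); return [np.vstack([circ(.0185,0),circ(.02,.0015),circ(.02,.006)])+o, np.vstack([circ(.012,.006),circ(.012,.02)])+o]
def box_hull(x,y,yaw,z0,z1,a=.015):
    c,s=np.cos(yaw),np.sin(yaw); P=np.array([[i*a,j*a,z] for i in(-1,1) for j in(-1,1) for z in(z0,z1)])
    return P@np.array([[c,s,0],[-s,c,0],[0,0,1]])+[x,y,0]
def fitm(p,m,hf,x0,box,step=.004):
    c0,r0,w,h=box; t=m[r0:r0+h,c0:c0+w]
    def cost(q):
        r=render(p,hf(q),box); 
        X=np.c_[r.ravel(),np.ones(r.size)]; s,res,_,_=np.linalg.lstsq(X,t.ravel(),rcond=None); return ((X@s-t.ravel())**2).mean()/t.var()
    n=len(x0); sim=np.vstack([x0]+[np.array(x0)+np.eye(n)[i]*(step if i!=2 else .15) for i in range(n)])
    b=minimize(cost,x0,method="Nelder-Mead",options=dict(initial_simplex=sim,xatol=1e-5,fatol=1e-6,maxiter=400)); return b.x,b.fun
def blue(im): return np.clip((im[...,0]-im[...,2])/100.,-.1,1)
def green(im): return np.clip((im[...,1]-.5*(im[...,2]+im[...,0]))/60.,-.2,1)
def yellow(im): return np.clip((im[...,2]-im[...,0])/100.,-.2,1)
E
python3 - <<'E'
from fit import *
T=dict(np.load("av_top.npz"));S=dict(np.load("av_side.npz"))
for n,p,b in(("top",T,(246,228,24,24)),("side",S,(306,258,26,26))):
    print(n,"cap",fitm(p,blue(p["im"]),lambda q:cap_hulls(q[0],q[1],.004),[.454,.214],b))
    b=(384,225,24,24) if n=="top" else (384,145,20,34)
    z0=.007+.05
    print(n,"pusher",fitm(p,green(p["im"]),lambda q:[box_hull(q[0],q[1],q[2],z0,z0+.07)],[.452,-.275,.2],b))
# boss
P,u,v=cloud(T,yellow(T["im"])>.5); 
m=(abs(P[:,0]-.54)<.06)&(abs(P[:,1]-.02)<.05); 
z=P[m][:,2]; print(np.histogram(z,bins=np.arange(0,.07,.005)))
E
```

```text
top cap (array([0.4519683 , 0.21659146]), np.float64(0.07085821061236951))
top pusher (array([ 0.45644035, -0.28371531,  0.17558202]), np.float64(0.10220669429908054))
side cap (array([0.45304583, 0.21594809]), np.float64(0.058548076626664364))
side pusher (array([ 0.45760805, -0.28537441,  0.29311748]), np.float64(0.14864387930358508))
(array([ 0,  0,  0,  1, 10,  8, 31, 26, 55, 15,  1,  0,  0,  0]), array([0.   , 0.005, 0.01 , 0.015, 0.02 , 0.025, 0.03 , 0.035, 0.04 ,
       0.045, 0.05 , 0.055, 0.06 , 0.065, 0.07 ]))
```

```bash
cat > boss.py <<'E'
from fit import *
T=dict(np.load("av_top.npz"));S=dict(np.load("av_side.npz"))
def samp(p,m,X):
    uv=projN(p,X).astype(np.float32); return cv2.remap(m.astype(np.float32),uv[:,0].copy(),uv[:,1].copy(),cv2.INTER_LINEAR)[:,0]
def cg(r,a): return np.vstack([np.c_[ri*np.cos(a),ri*np.sin(a),0*a] for ri in r])
a1=np.linspace(0,2*np.pi,180,endpoint=False); a2=np.radians(np.r_[140:220]); 
band=np.radians(np.r_[70:290])
m=yellow(T["im"]); best=[]
for z in(.04,.045,.05):
    def cost(q):
        o=np.array([q[0],q[1],z]); return -(samp(T,m,cg([.0235,.025,.0265],a1)+o).mean()-samp(T,m,cg([.015,.0175,.02],a1)+o).mean()-.5*samp(T,m,cg([.03,.032],band)+o).mean())
    b=min((minimize(cost,[.545+dx,.024+dy],method="Nelder-Mead",options=dict(initial_simplex=[[.545+dx,.024+dy],[.549+dx,.024+dy],[.545+dx,.028+dy]])) for dx in(-.004,0,.004) for dy in (-.004,0,.004)),key=lambda b:b.fun); print("top ring z",z,b.x,b.fun)
# hole via dark
dk=np.clip(1-T["im"].max(2)/60.,0,1)
c=b.x
for nm,p in(("top",T),("side",S)):
    P,u,v=cloud(p,yellow(p["im"])>.5); r=np.hypot(P[:,0]-c[0],P[:,1]-c[1])
    for lo,hi in((.021,.028),):
        k=(r>lo)&(r<hi)&(P[:,2]>.02); print(nm,k.sum(),np.percentile(P[k,2],[10,50,70,90,97]).round(4), P[k].mean(0))
    print("table z",np.median(cloud(p)[0][:,2]))
E
python3 boss.py
```

```text
top ring z 0.04 [0.53384398 0.02415571] -0.5441311001777649
top ring z 0.045 [0.53335372 0.02396048] -0.5408195853233337
top ring z 0.05 [0.5329337  0.02382972] -0.5371508598327637
top 77 [0.0275 0.0428 0.0442 0.0456 0.0475] [0.53530876 0.02275791 0.04093042]
table z -0.0016666436636958437
side 160 [0.0245 0.0415 0.0449 0.0464 0.0469] [0.52990533 0.02490708 0.03878509]
table z 0.0011686204253419374
```

Run:
```python
from fit import *
T=dict(np.load("av_top.npz"));S=dict(np.load("av_side.npz"))
outs=[]
for p,(c,r) in((T,(309,215)),(S,(326,218))):
    w=16;q=24
    im=cv2.resize(np.clip(p["im"][r-w:r+w,c-w:c+w]*1.5,0,255).astype(np.uint8),None,fx=q,fy=q,interpolation=0)[:,:]
    for R,z,col in((.0275,.045,(255,0,0)),(.0215,.045,(255,255,0))):
        uv=projN(p,circ(R,z)+[.5335,.024,0]); uv=(uv-[c-w,r-w]+.5)*q
        cv2.polylines(im,[uv.astype(np.int32)],True,col,1)
    outs.append(im[:, :])
o=np.hstack(outs); cv2.imwrite("pics/b3.png",cv2.resize(o,(800,400)))
```

```text
(no output)
```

View pics/b3.png

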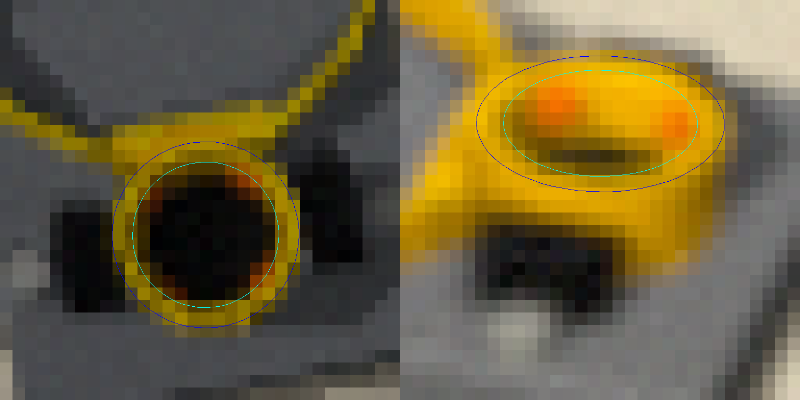

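Run:
```python
from h import *
from scipy.spatial.transform import Rotation as R
o=get_obs(); M=R.from_euler('xyz',o["tool_rot"],degrees=True).as_matrix(); print(M.round(3), np.degrees(np.arctan2(M[1,2],M[0,2])),o["tool_pos"],o["time_s"])
```

```text
[[-0.     0.966  0.259]
 [-0.     0.259 -0.966]
 [-1.    -0.     0.   ]] -75.00338329923026 [ 0.16817439 -0.62788073  0.23358978] 1.2
```

Call:
servo_tool(rows=[270,300,0,0,0,270,300,0,0,0,270,300,0,0,0,270,300,0,0,0,270,300,0,0,0,270,300,0,0,0,270,300,0,0,0,270,300,0,0,0,270,300,0,0,0,270,300,0,0,0], force=15)

```text
time_s: 2.03
tool_pos: [0.4411, -0.3237, 0.2341]
tool_rot: [92.2, 89.9, 17.5]
force: [0.3, -0.6, -0.1]
grip_width: 0.0873
```

Call:
servo_tool(rows=[60,350,-20,0,0,60,350,-20,0,0,60,350,-20,0,0,60,350,-20,0,0,60,350,-20,0,0,60,350,-20,0,0,60,350,-20,0,0,60,350,-20,0,0,60,350,-20,0,0,60,350,-20,0,0])

```text
time_s: 2.87
tool_pos: [0.4983, 0.0293, 0.214]
tool_rot: [141.0, 89.8, 66.5]
force: [0.3, 0.4, 0.6]
grip_width: 0.0873
```

Call:
servo_tool(rows=[-45,194,-80,0,0,-45,194,-80,0,0,-45,194,-80,0,0,-45,194,-80,0,0,-45,194,-80,0,0,-45,194,-80,0,0,-45,194,-80,0,0])

```text
time_s: 3.45
tool_pos: [0.4514, 0.2184, 0.1327]
tool_rot: [-115.4, 89.9, 170.0]
force: [-0.3, 0.3, 0.3]
grip_width: 0.0872
```

Call:
servo_tool(rows=[0,0,-50,0,0,0,0,-50,0,0,0,0,-50,0,0,0,0,-50,0,0])

```text
time_s: 3.78
tool_pos: [0.454, 0.2147, 0.0842]
tool_rot: [-35.8, 90.0, -110.9]
force: [0.5, 0.0, 0.6]
grip_width: 0.0872
```

Run:
```python
from h import *
print([get_obs()["tool_pos"].round(4)])
s=read_camera("side"); t=read_camera("top")
from fit import *
for n,p,b in(("top",t,(246,228,24,24)),("side",s,(306,258,26,26))):
  im=p["frame"].astype(float); cv2.imwrite(f"pics/g4{n}.png",cv2.resize(im[200:300,230:370],None,fx=5,fy=5))
for i in range(3): print(get_obs()["tool_pos"].round(4)); read_camera("side")
```

```text
[array([0.454 , 0.2147, 0.0842])]
[0.4549 0.2158 0.0853]
[0.4548 0.216  0.0854]
[0.4546 0.2161 0.0852][ WARN:0@3.179] global loadsave.cpp:1063 imwrite_ Unsupported depth image for selected encoder is fallbacked to CV_8U.
```

View pics/g4side.png

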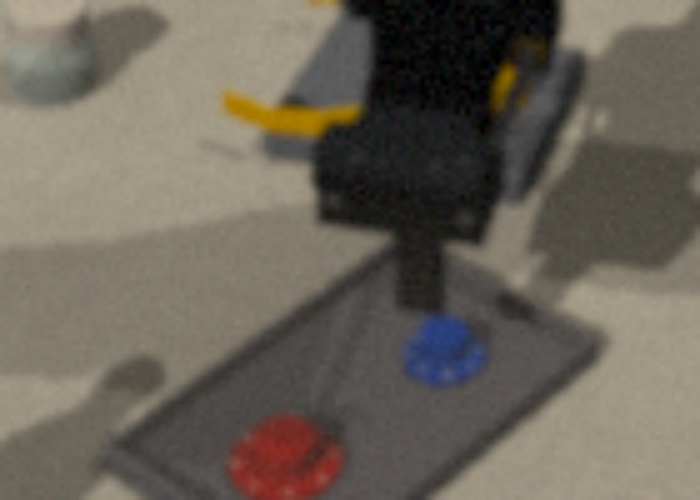

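Run:
```python
from h import *
p=read_camera("side"); o=get_obs(); t=o["tool_pos"]; print(t.round(4))
j=np.array([np.cos(np.radians(105)),np.sin(np.radians(105)),0])
for s in(.0435,-.0435,.0585,-.0585):
    q=t+[0,0,-.011]+s*j; u,v=proj(p,q); print(s,((u-230)*5,(v-200)*5))
```

```text
[0.4541 0.2162 0.0848]
0.0435 (np.float64(416.6360663460861), np.float64(301.58660659212984))
-0.0435 (np.float64(459.2976149411467), np.float64(191.5461538200877))
0.0585 (np.float64(408.70376904751055), np.float64(322.04734066375096))
-0.0585 (np.float64(466.12388705169394), np.float64(173.93884368243135))
```

View pics/g4top.png

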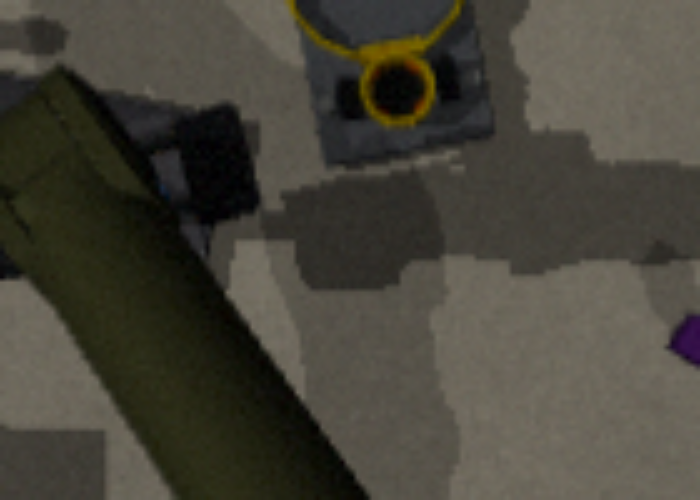

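Run:
```python
from h import *
p=read_camera("top"); o=get_obs(); t=o["tool_pos"]; print(t.round(4))
j=np.array([np.cos(np.radians(105)),np.sin(np.radians(105)),0])
for s in(.0435,-.0435,.0585,-.0585):
    q=t+[0,0,-.011]+s*j; u,v=proj(p,q); print(s,((u-230)*5,(v-200)*5))
```

```text
[0.4539 0.2162 0.0845]
0.0435 (np.float64(71.12234858317777), np.float64(211.6087506067757))
-0.0435 (np.float64(186.75562529825072), np.float64(179.33518270083056))
0.0585 (np.float64(51.22724566157615), np.float64(217.15701000821042))
-0.0585 (np.float64(206.72471480959985), np.float64(173.75725587060728))
```

Call:
servo_tool(rows=[1,1,-30,0,0,1,1,-45,0,0,1,1,-58,0,0,1,1,-58,0,0,1,1,-58,0,0.4,1,1,-58,0,0.7,1,1,-58,0,1,1,1,-58,0,1,1,1,-58,0,1,1,1,-58,0,1], force=12)

```text
time_s: 4.97
tool_pos: [0.4542, 0.2172, 0.0256]
tool_rot: [155.8, 90.0, 80.8]
force: [-0.4, -0.2, -0.1]
grip_width: 0.055
```

Run:
```python
from h import *
p=read_camera("side"); print(get_obs()); cv2.imwrite("pics/g5.png",cv2.resize(p["frame"][220:300,270:370],None,fx=6,fy=6))
```

```text
{'time_s': 5.0167, 'qpos': array([  12.80627861,   18.67335491,  -46.07872808,  114.74908999,
         16.72312902,   53.25205792, -116.90522671]), 'joint_velocities': array([ 0.12143779, -0.0077913 ,  0.04122792, -0.02444316, -0.03679059,
        0.02605681, -0.02623127]), 'effort': array([-5.58280677e-03, -3.36514163e+01, -6.49227709e+00, -2.46164149e+01,
        1.06396028e-02, -8.66404222e-02,  1.26372033e-04]), 'tool_pos': array([0.45415026, 0.21722754, 0.02555482]), 'tool_rot': array([-145.45692531,   89.99669087,  139.55231441]), 'force': array([-0.11587397,  0.06574496,  0.02157592]), 'wrist_torque': array([-0.00769483, -0.02633777, -0.0451163 ]), 'grip_width': 0.051119562596930325}
```

View pics/g5.png

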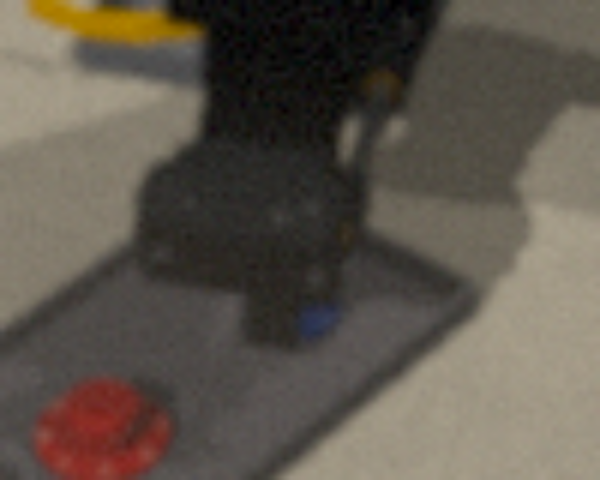

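Call:
servo_tool(rows=[0,0,0,0,1,0,0,0,0,1,0,0,0,0,1,0,0,0,0,1,0,0,0,0,1,0,0,0,0,1,0,0,0,0,1])

```text
time_s: 5.6
tool_pos: [0.4542, 0.2172, 0.0256]
tool_rot: [-49.3, 90.0, -124.3]
force: [-0.1, -0.0, -0.8]
grip_width: 0.0238
```

Call:
servo_tool(rows=[0,0,40,0,1,0,0,80,0,1,80,-193,80,0,1,80,-193,80,0,1,80,-193,80,0,1,80,-193,80,0,1,80,-193,80,0,1,80,-193,80,0,1,80,-193,80,0,1,80,-193,80,0,1])

```text
time_s: 6.43
tool_pos: [0.5339, 0.0245, 0.1054]
tool_rot: [-157.7, 89.9, 127.2]
force: [1.1, 0.3, -0.4]
grip_width: 0.0234
```

Run:
```python
from h import *
p=read_camera("side"); p=read_camera("side"); print(get_obs()["tool_pos"],get_obs()["grip_width"]); cv2.imwrite("pics/g6.png",cv2.resize(p["frame"][170:250,280:380],None,fx=7,fy=7,interpolation=0))
t=read_camera("top"); cv2.imwrite("pics/g6t.png",cv2.resize(t["frame"][170:250,260:360],None,fx=6,fy=6,interpolation=0))
```

```text
[0.53365911 0.02593856 0.10554014] 0.023106832670173518
```

View pics/g6.png

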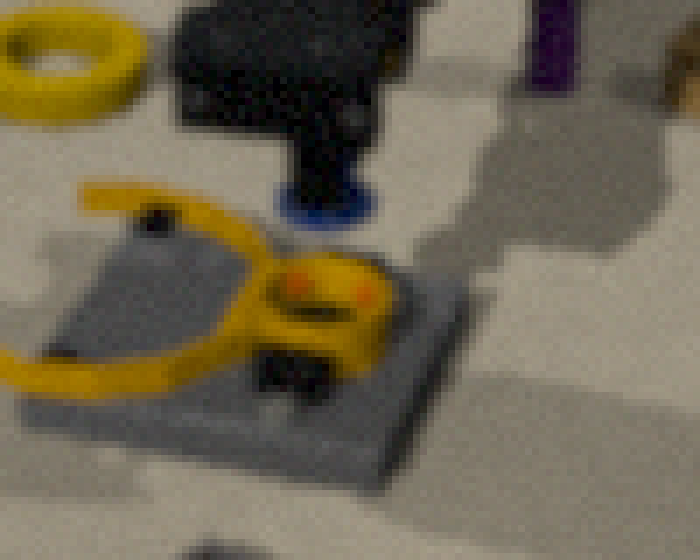

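View pics/g6t.png

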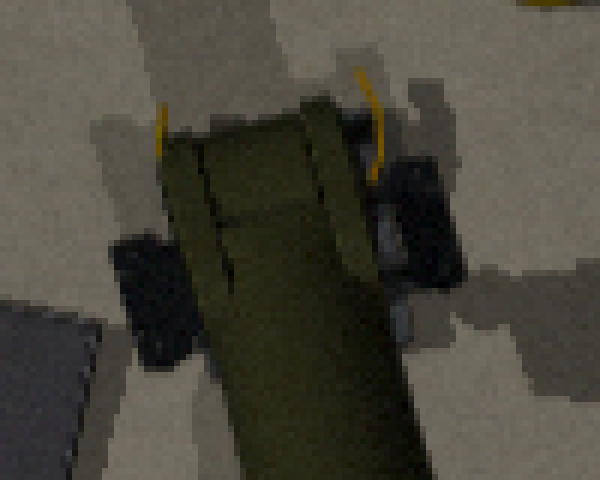

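```bash
cat > bs.py <<'E'
from fit import *
def wfit(p,m,W,hf,x0,box,n=2):
    c0,r0,w,h=box; t=m[r0:r0+h,c0:c0+w]; ww=W[r0:r0+h,c0:c0+w].ravel()
    def cost(q):
        r=render(p,hf(q),box); X=np.c_[r.ravel(),np.ones(r.size)]*np.sqrt(ww)[:,None]; y=t.ravel()*np.sqrt(ww); s=np.linalg.lstsq(X,y,rcond=None)[0]; return ((X@s-y)**2).sum()/ww.sum()/t.var()
    sim=np.vstack([x0]+[np.array(x0)+np.eye(n)[i]*.004 for i in range(n)])
    b=minimize(cost,x0,method="Nelder-Mead",options=dict(initial_simplex=sim,xatol=1e-5,fatol=1e-7)); return b.x,b.fun
E
python3 - <<'E'
from bs import *
S=dict(np.load("av_side.npz")); im=S["im"]
m=np.clip((im[...,2]-im[...,0])/130.,0,1)
print(m[205:232,318:350:2].round(1))
W=np.zeros(m.shape); W[200:223,324:350]=1
for zt in(.043,.045,.047):
    print(zt,wfit(S,m,W,lambda q:[np.vstack([circ(.0275,.02),circ(.0275,zt)])+[q[0],q[1],0]],[.534,.024],(310,195,44,34)))
t=get_obs()["tool_pos"]; p=[read_camera("side") for _ in range(3)]; im=np.mean([q["frame"].astype(float) for q in p],0); p=p[0]
b=blue(im); W=1-(cv2.dilate((im.max(2)<45).astype(np.uint8),np.ones((3,3))).astype(float)); zu=get_obs()["tool_pos"][2]-.0216; print(zu)
W[:193]=0
print(get_obs()["tool_pos"],wfit(p,b,W,lambda q:[np.vstack([circ(.0185,zu),circ(.02,zu+.0015),circ(.02,zu+.006)])+[q[0],q[1],0]],[.534,.024],(310,185,36,24)))
E
```

```text
[[0.6 0.1 0.2 0.2 0.2 0.2 0.1 0.1 0.2 0.2 0.2 0.2 0.2 0.2 0.2 0.2]
 [0.9 0.4 0.6 0.7 0.8 0.7 0.4 0.1 0.1 0.2 0.2 0.2 0.2 0.2 0.2 0.2]
 [1.  1.  1.  1.  1.  1.  1.  0.7 0.1 0.2 0.2 0.2 0.2 0.2 0.2 0.2]
 [1.  1.  1.  1.  1.  1.  1.  1.  0.4 0.1 0.1 0.1 0.2 0.2 0.2 0.2]
 [1.  1.  1.  1.  1.  1.  1.  1.  0.9 0.1 0.  0.1 0.1 0.1 0.2 0.2]
 [1.  1.  1.  1.  1.  1.  1.  1.  1.  0.3 0.  0.  0.  0.  0.1 0.2]
 [0.8 0.9 1.  1.  1.  1.  1.  1.  1.  0.4 0.  0.  0.  0.  0.1 0.2]
 [0.8 0.7 0.9 0.9 1.  1.  1.  1.  1.  0.4 0.  0.  0.  0.  0.  0.1]
 [1.  0.6 0.6 0.6 0.6 0.9 1.  1.  1.  0.3 0.  0.  0.  0.  0.  0.1]
 [1.  0.7 0.3 0.3 0.2 0.4 0.8 1.  1.  0.2 0.  0.  0.  0.  0.  0.1]
 [1.  1.  0.7 0.6 0.4 0.6 0.9 1.  0.8 0.1 0.  0.  0.  0.  0.1 0.1]
 [1.  1.  1.  1.  0.9 1.  1.  1.  0.7 0.1 0.  0.  0.  0.  0.1 0.2]
 [1.  1.  1.  1.  1.  1.  1.  0.9 0.6 0.1 0.  0.  0.  0.  0.1 0.2]
 [0.8 1.  1.  1.  1.  1.  1.  0.8 0.6 0.1 0.  0.  0.  0.  0.1 0.2]
 [0.4 0.6 0.8 0.9 1.  1.  1.  0.8 0.6 0.1 0.  0.  0.  0.  0.1 0.2]
 [0.1 0.2 0.3 0.5 0.7 0.9 1.  0.8 0.5 0.  0.  0.  0.  0.1 0.1 0.2]
 [0.  0.  0.  0.1 0.3 0.7 0.
[... 349 characters left out ...]
0.  0.  0.1 0.2 0.2 0.2]
 [0.  0.1 0.  0.  0.  0.  0.  0.  0.  0.  0.  0.  0.2 0.2 0.2 0.2]
 [0.1 0.1 0.  0.  0.  0.  0.  0.  0.  0.  0.  0.1 0.2 0.2 0.2 0.2]
 [0.1 0.1 0.  0.  0.  0.  0.  0.  0.  0.  0.  0.1 0.2 0.2 0.2 0.2]
 [0.1 0.  0.  0.  0.  0.  0.  0.  0.  0.  0.  0.1 0.2 0.2 0.2 0.2]
 [0.  0.  0.  0.  0.  0.  0.  0.  0.  0.  0.1 0.2 0.2 0.2 0.2 0.2]]
0.043 (array([0.53644715, 0.01887252]), np.float64(0.17546089779393242))
0.045 (array([0.53555568, 0.02155575]), np.float64(0.17935278230111715))
0.047 (array([0.53443114, 0.02379048]), np.float64(0.18297782008149854))
0.08406902300025265
[0.53393044 0.02534529 0.10566902] (array([0.53394179, 0.02294564]), np.float64(0.2198553960862711))
```

Call:
servo_tool(rows=[1,-1,-20,0,1,1,-1,-32,0,1,1,-1,-32,0,1,1,-1,-32,0,1])

```text
time_s: 7.07
tool_pos: [0.5342, 0.0235, 0.0728]
tool_rot: [-112.5, 89.9, 172.6]
force: [0.8, -0.1, -0.2]
grip_width: 0.0232
```

Run:
```python
from bs import *
tp=[];fs=[]
for _ in range(4):
    p=read_camera("side"); fs.append(p["frame"].astype(float)); tp.append(get_obs()["tool_pos"])
im=np.mean(fs,0); tp=np.mean(tp,0); print(tp.round(4), np.round(get_obs()["force"],2))
zu=tp[2]-.0216
b=blue(im); W=1-(cv2.dilate((im.max(2)<45).astype(np.uint8),np.ones((3,3))).astype(float)); 
W[:203]=0
x,f=wfit(p,b,W,lambda q:[np.vstack([circ(.0185,zu),circ(.02,zu+.0015),circ(.02,zu+.006)])+[q[0],q[1],0]],[.534,.024],(308,195,40,28)); print(x,f,x@[.885,.466])
w=16;q=24;c,r=326,214
I=cv2.resize(np.clip(im[r-w:r+w,c-w:c+w]*1.5,0,255).astype(np.uint8),None,fx=q,fy=q,interpolation=0)
for R,z,col,o in((.0275,.045,(255,0,0),[.5345,.022,0]),(.02,zu+.006,(255,255,0),[x[0],x[1],0]),(.02,zu,(255,255,0),[x[0],x[1],0])):
    uv=projN(p,circ(R,z)+o); uv=(uv-[c-w,r-w]+.5)*q
    cv2.polylines(I,[uv.astype(np.int32)],True,col,1)
cv2.imwrite("pics/g7.png",cv2.resize(I,(600,600)))
```

```text
[0.5355 0.0234 0.074 ] [-0.11 -0.17 -0.22]
[0.53329479 0.02115184] 0.3534968238280659 0.48182264683532705
```

View pics/g7.png

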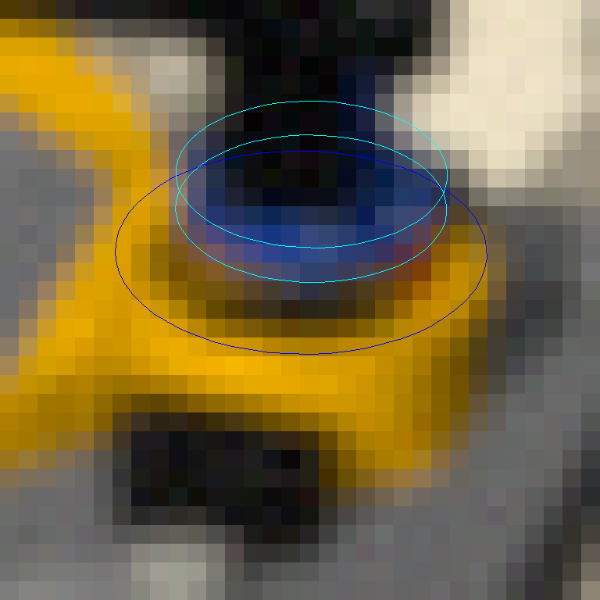

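Call:
servo_tool(rows=[1,1,0,0,1,1,1,-2,0,1,1,1,-4,0,1,1,1,-6,0,1,1,1,-6,0,1,1,1,-6,0,1])

```text
time_s: 7.77
tool_pos: [0.536, 0.0241, 0.0673]
tool_rot: [-101.9, 90.0, -176.9]
force: [-0.2, -0.6, -0.1]
grip_width: 0.0236
```

Call:
servo_tool(rows=[0,0,-1,0,1,0,0,-2,0,1,0,0,-3,0,1,0,0,-3,0,1])

```text
time_s: 8.1
tool_pos: [0.5361, 0.0241, 0.0644]
tool_rot: [-93.7, 90.0, -168.7]
force: [-0.2, 0.6, -1.4]
grip_width: 0.0236
```

Run:
```python
from bs import *
tp=[];fs=[]; F=[]
for _ in range(4):
    p=read_camera("side"); fs.append(p["frame"].astype(float)); o=get_obs(); tp.append(o["tool_pos"]);F.append(np.r_[o["force"],o["wrist_torque"]])
im=np.mean(fs,0); tp=np.mean(tp,0); print(tp.round(4), np.mean(F,0).round(2))
w=16;q=24;c,r=326,214
I=cv2.resize(np.clip(im[r-w:r+w,c-w:c+w]*1.5,0,255).astype(np.uint8),None,fx=q,fy=q,interpolation=0)
cv2.imwrite("pics/g8.png",cv2.resize(I,(600,600)))
```

```text
[0.5362 0.0241 0.0645] [-0.22  0.04 -0.48  0.01 -0.02 -0.01]
```

View pics/g8.png

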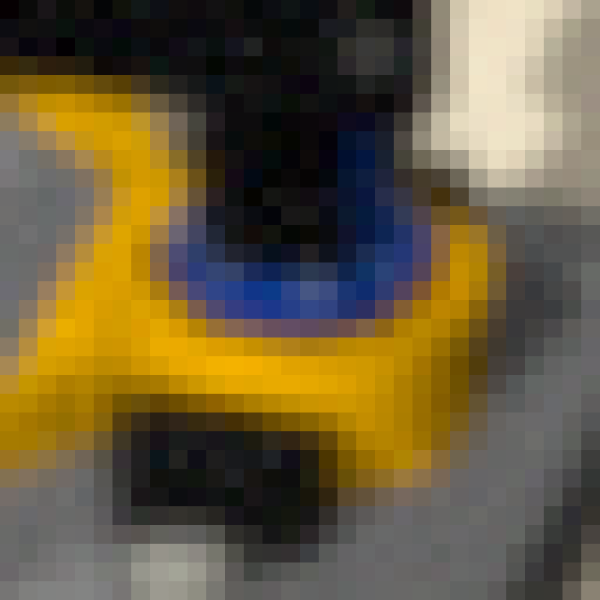

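Call:
servo_tool(rows=[0,0,-1,0,1,0,0,-2,0,1,0,0,-2,0,1,0,0,-2,0,1])

```text
time_s: 8.63
tool_pos: [0.5361, 0.0241, 0.0625]
tool_rot: [-86.0, 90.0, -161.0]
force: [0.5, 0.3, -0.6]
grip_width: 0.0231
```

```bash
cat > look.py <<'E'
from bs import *
import sys
tp=[];fs=[]; F=[]
for _ in range(3):
    p=read_camera("side"); fs.append(p["frame"].astype(float)); o=get_obs(); tp.append(o["tool_pos"]);F.append(np.r_[o["force"],o["wrist_torque"]])
im=np.mean(fs,0); tp=np.mean(tp,0); print(o["time_s"],tp.round(4), np.mean(F,0).round(2),o["grip_width"])
w=int(sys.argv[4]) if len(sys.argv)>4 else 16;c,r=int(sys.argv[2]),int(sys.argv[3])
I=cv2.resize(np.clip(im[r-w:r+w,c-w:c+w]*1.5,0,255).astype(np.uint8),(600,600),interpolation=0)
cv2.imwrite(f"pics/{sys.argv[1]}.png",I)
E
python3 look.py g9 326 214
```

```text
8.7833 [0.5362 0.0241 0.0626] [-0.11 -0.39 -0.49 -0.01  0.01  0.02] 0.02332221023721685
```

View pics/g9.png

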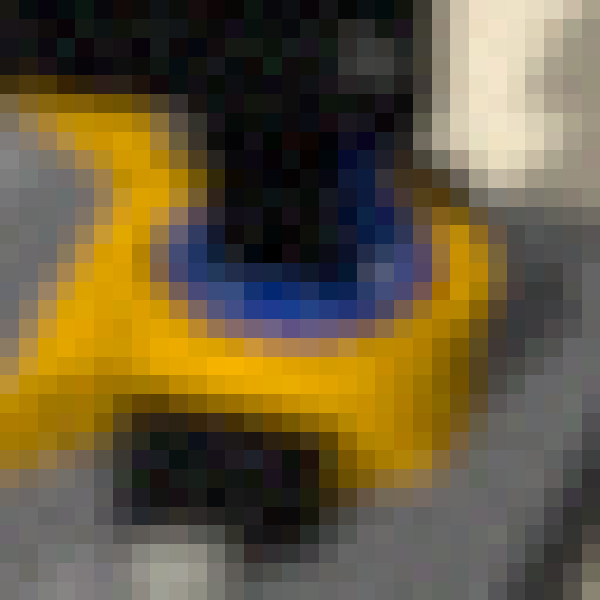

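Call:
servo_tool(rows=[0,0,-1,0,1,0,0,-2,0,1,0,0,-2,0,1,0,0,-2,0,1])

```text
time_s: 9.12
tool_pos: [0.5361, 0.0243, 0.0605]
tool_rot: [-129.4, 90.0, 155.7]
force: [-1.7, 0.1, 0.7]
grip_width: 0.0233
```

```bash
python3 look.py g10 326 214
```

```text
9.2667 [0.5361 0.0243 0.0606] [-1.18  0.33  0.07  0.13  0.13 -0.  ] 0.023201233078292607
```

Call:
servo_tool(rows=[-1,0,0,0,1,-1,0,0,0,1,-1,0,-1,0,1,-1,0,-1,0,1])

```text
time_s: 9.6
tool_pos: [0.5355, 0.0243, 0.0598]
tool_rot: [84.8, 90.0, 9.8]
force: [0.5, 0.6, 1.1]
grip_width: 0.023
```

```bash
python3 look.py g11 326 214
```

```text
9.75 [0.5355 0.0243 0.0598] [ 0.15  0.8   1.36  0.17 -0.11  0.  ] 0.02306319266829328
```

View pics/g11.png

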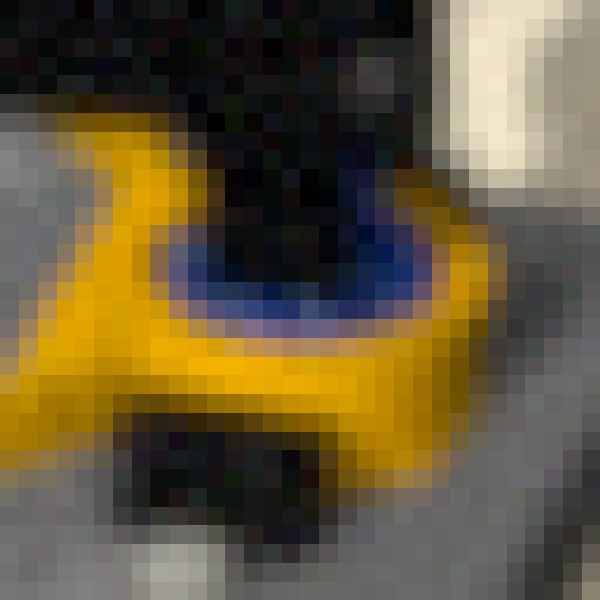

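Call:
servo_tool(rows=[0,0,0,0,0.5,0,0,0,0,0.5,0,0,0,0,0.4,0,0,0,0,0.4,0,0,0,0,0.2,0,0,0,0,0.2])

```text
time_s: 10.25
tool_pos: [0.5351, 0.024, 0.0595]
tool_rot: [-73.1, 90.0, -148.1]
force: [-0.1, -0.3, 0.3]
grip_width: 0.0551
```

```bash
python3 look.py g12 326 214
```

```text
10.4 [0.5352 0.024  0.0596] [-0.22 -0.01 -0.28 -0.03  0.   -0.02] 0.06561625911352832
```

View pics/g12.png

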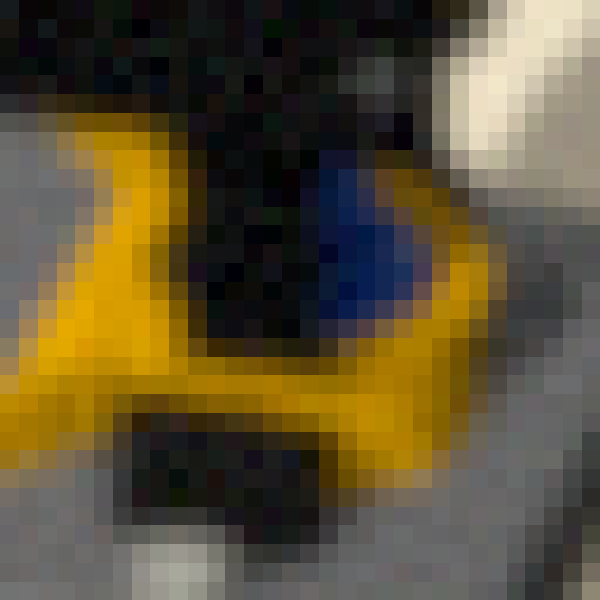

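Call:
servo_tool(rows=[0,0,30,0,0,0,0,70,0,0,0,0,110,0,0,-20,-40,130,0,0,-30,-80,130,0,0,-40,-120,130,0,0,-50,-160,130,0,0,-60,-200,130,0,0,-70,-240,130,0,0,-78,-280,130,0,0])

```text
time_s: 11.23
tool_pos: [0.4569, -0.2542, 0.1899]
tool_rot: [-5.7, 89.9, -80.7]
force: [0.9, -0.8, 0.9]
grip_width: 0.0871
```

```bash
python3 look.py g13 326 214
python3 - <<'E'
from fit import *
fs=[];ft=[]
for _ in range(3):
    s=read_camera("side"); t=read_camera("top"); fs.append(s["frame"].astype(float)); ft.append(t["frame"].astype(float))
s["im"]=np.mean(fs,0); t["im"]=np.mean(ft,0)
cv2.imwrite("pics/g13b.png",cv2.resize(s["frame"][120:230,310:450],None,fx=5,fy=5))
c=(t["im"][195:235,290:330]*1.5).clip(0,255).astype(np.uint8); cv2.imwrite("pics/g13t.png",cv2.resize(c,(600,600),interpolation=0))
E
```

```text
11.3833 [ 0.4547 -0.2608  0.1893] [-0.77 -2.33  0.21 -0.17  0.05 -0.03] 0.08666397091402109
```

View pics/g13.png

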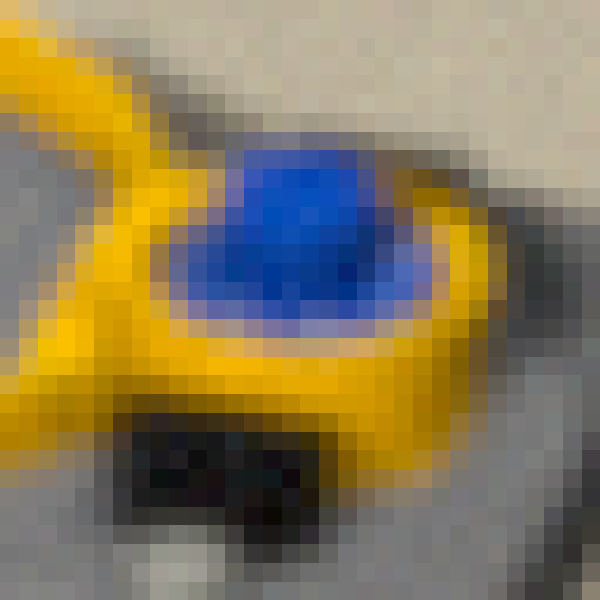

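View pics/g13b.png

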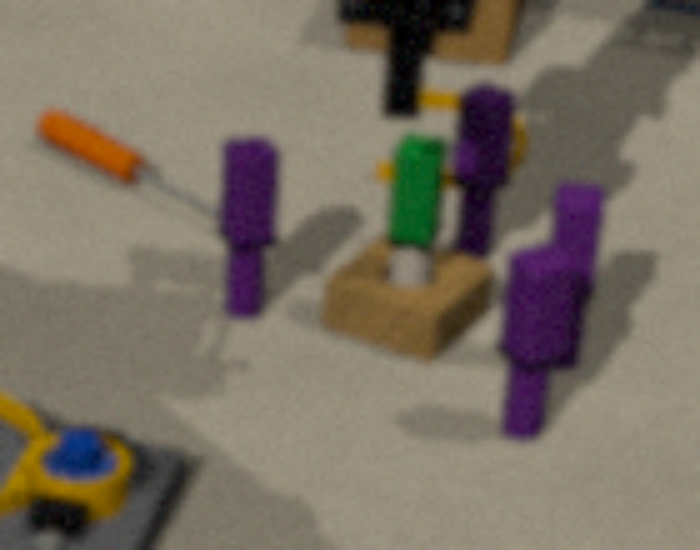

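View pics/g13t.png

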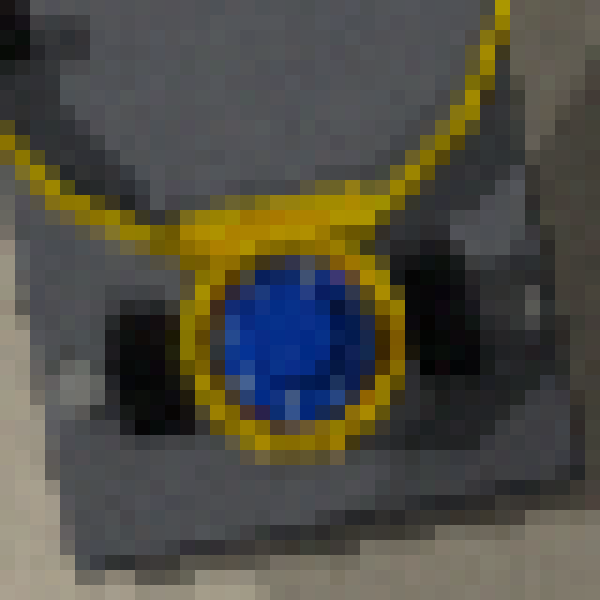

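Call:
servo_tool(rows=[0,-28,-20,-1,0,0,-28,-35,-1,0,0,-28,-35,-1,0])

```text
time_s: 11.93
tool_pos: [0.4561, -0.2797, 0.1516]
tool_rot: [-137.4, 89.7, 146.5]
force: [-0.7, 0.6, 0.5]
grip_width: 0.0869
```

Run:
```python
from fit import *
fs=[];ft=[];tp=[]
for _ in range(3):
    s=read_camera("side"); t=read_camera("top"); fs.append(s["frame"].astype(float)); ft.append(t["frame"].astype(float)); tp.append(get_obs()["tool_pos"])
print(np.mean(tp[1:],0))
for n,f in(("s",fs),("t",ft)):
    c=(np.mean(f,0)*1.5).clip(0,255).astype(np.uint8); cc=c[120:190,360:450] if n=="s" else c[200:270,350:440]
    cv2.imwrite(f"pics/g14{n}.png",cv2.resize(cc,None,fx=7,fy=7,interpolation=0))
s["im"]=np.mean(fs,0);t["im"]=np.mean(ft,0)
X=np.mean(tp[1:],0)
j=np.array([np.cos(np.radians(104)),np.sin(np.radians(104)),0])
for q in(X+[0,0,-.011]+.0585*j,X+[0,0,-.011]+.0435*j): print("near tip px in crop",(np.array(proj(s,q))-[360,120])*7)
for z0 in(.057,):
    for n,p,b in(("top",t,(384,225,24,24)),("side",s,(384,145,20,34))):
        print(n,fitm(p,green(p["im"]),lambda q:[box_hull(q[0],q[1],q[2],z0,z0+.07)],[.456,-.282,.22],b))
```

```text
[ 0.45893131 -0.27954006  0.15573167]
near tip px in crop [214.4344775  217.19361333]
near tip px in crop [218.72040033 202.29638491]
top (array([ 0.46786532, -0.259285  , -0.45335748]), np.float64(0.6673546964210163))
side (array([ 0.45606083, -0.28031109,  0.27353492]), np.float64(0.3125645119820169))
```

View pics/g14s.png

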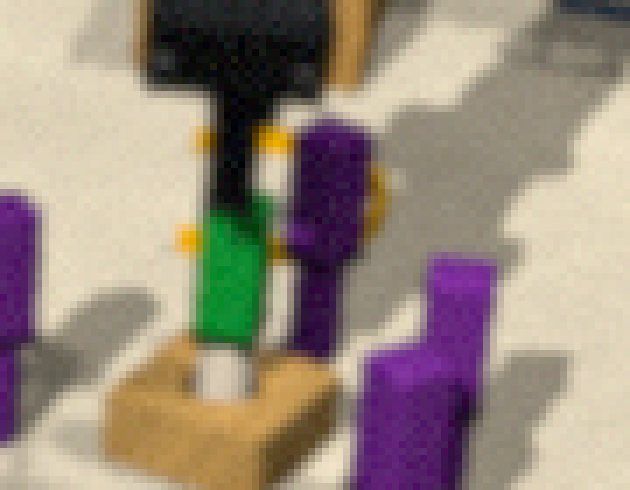

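View pics/g14t.png

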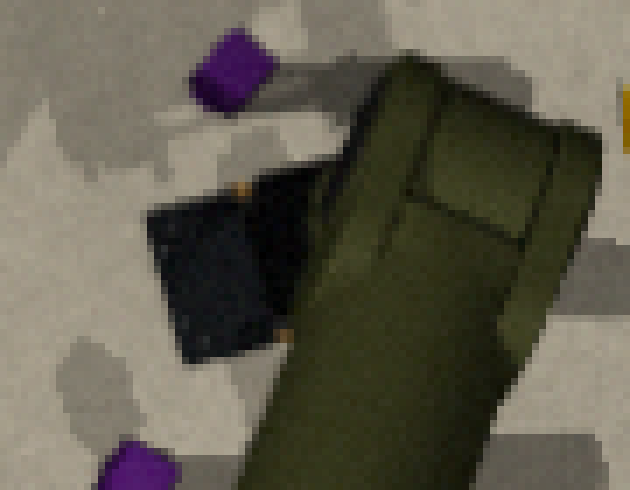

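Run:
```python
from h import *
X=[]
for _ in range(5):
    p=read_camera("side"); o=get_obs(); X.append(o["tool_pos"])
print(np.round(X,4)); t=np.mean(X,0)
from scipy.spatial.transform import Rotation as R
M=R.from_euler('xyz',o["tool_rot"],degrees=True).as_matrix(); print(M.round(3)); j=M[:,2]*-1
im=cv2.resize((p["frame"][120:190,360:450]*1.5).clip(0,255).astype(np.uint8),None,fx=8,fy=8,interpolation=0)
def dot(q,c): u,v=proj(p,q); cv2.circle(im,(int((u-360+.5)*8),int((v-120+.5)*8)),3,c,-1)
w=M[:,1]
for s in(.0435,.0585):
  for k in(-.0095,.0095): dot(t+[0,0,-.011]+s*j+k*w,(0,0,255))
for z in(.057,.127,.145): dot([.457,-.2845,z],(255,0,255))
for z in (.145,.127,.057): dot([t[0],t[1],z],(255,255,0))
cv2.imwrite("pics/g15.png",im)
```

```text
[[ 0.4587 -0.28    0.1557]
 [ 0.4585 -0.2801  0.1555]
 [ 0.4584 -0.2802  0.1553]
 [ 0.4582 -0.2803  0.1551]
 [ 0.4581 -0.2803  0.155 ]]
[[ 0.     0.97   0.242]
 [-0.001  0.242 -0.97 ]
 [-1.     0.     0.001]]
```

View pics/g15.png

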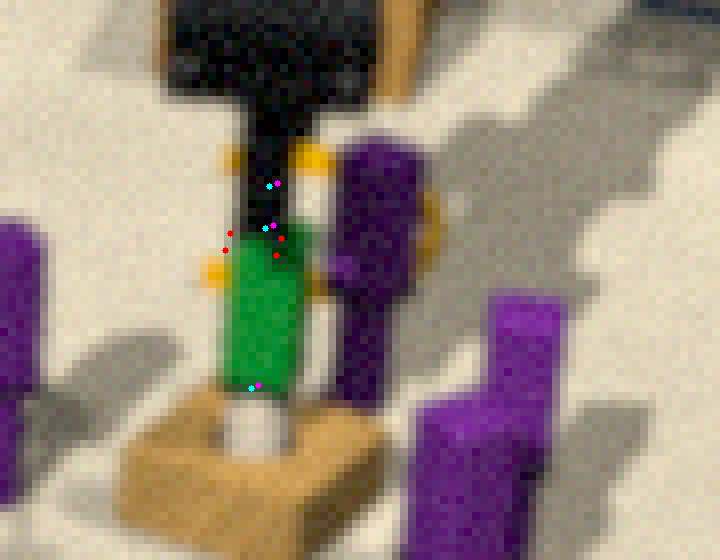

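Call:
servo_tool(rows=[0,-2,-20,0,0,0,-2,-40,0,0,0,-2,-60,0,0,0,-2,-70,0,0,0,-2,-70,0,0,0,-2,-70,0,0])

```text
time_s: 12.98
tool_pos: [0.4579, -0.2823, 0.0846]
tool_rot: [-152.2, 90.0, 131.8]
force: [-0.8, -0.5, 0.2]
grip_width: 0.0869
```

```bash
python3 look.py g16 400 150 35
```

```text
13.1333 [ 0.4588 -0.2828  0.0858] [-0.16  0.39  0.01  0.01  0.    0.  ] 0.08703191836391541
```

View pics/g16.png

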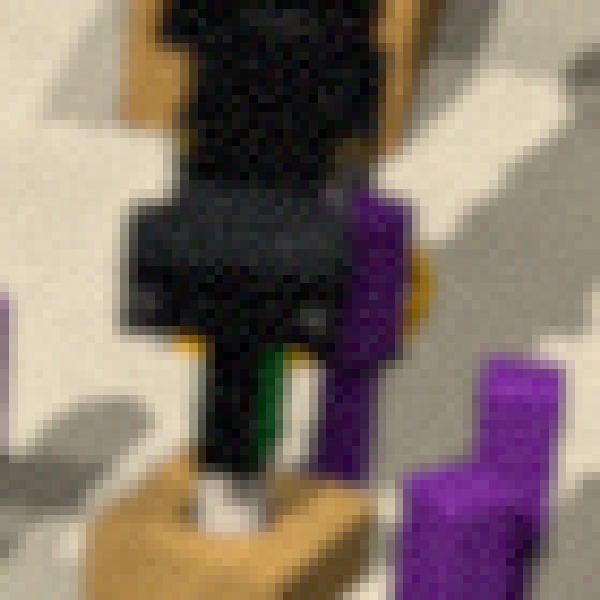

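Call:
servo_tool(rows=[0,0,0,0,1,0,0,0,0,1,0,0,0,0,1,0,0,0,0,1,0,0,0,0,1,0,0,0,0,1,0,0,0,0,1,0,0,0,0,1,0,0,0,0,1,0,0,0,0,1], force=55)

```text
time_s: 13.97
tool_pos: [0.4579, -0.2823, 0.0845]
tool_rot: [-123.9, 90.0, 160.1]
force: [-0.4, 0.2, 0.2]
grip_width: 0.0303
```

Call:
servo_tool(rows=[0,0,0,0,1,0,0,0,0,1,0,0,0,0,1,0,0,0,0,1])

```text
time_s: 14.3
tool_pos: [0.4579, -0.2823, 0.0845]
tool_rot: [-107.8, 90.0, 176.2]
force: [-0.5, -0.0, -0.6]
grip_width: 0.0304
```

```bash
python3 look.py g17 400 150 35
```

```text
14.45 [ 0.4579 -0.2823  0.0845] [ 0.2   0.41 -0.1   0.03  0.06  0.  ] 0.030240800536536265
```

View pics/g17.png

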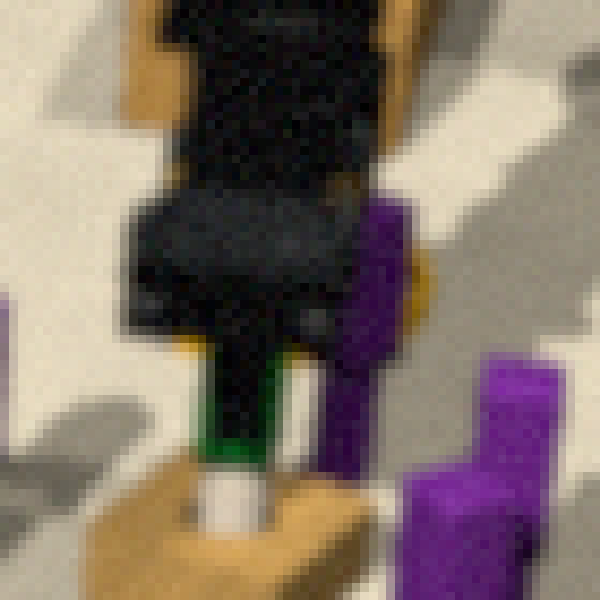

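Call:
servo_tool(rows=[0,0,30,0,1,0,0,60,0,1,0,0,95,0,1,10,40,95,0,1,20,80,95,0,1,30,120,95,0,1,40,160,95,0,1,50,200,95,0,1,60,240,95,0,1,70,280,95,0,1])

```text
time_s: 15.28
tool_pos: [0.5278, -0.0006, 0.1796]
tool_rot: [0.5, 90.0, -75.5]
force: [-0.6, -0.6, -1.8]
grip_width: 0.0303
```

Call:
servo_tool(rows=[7,26,0,0,1,7,26,0,0,1,7,26,-15,0,1,7,26,-25,0,1,7,26,-25,0,1])

```text
time_s: 15.7
tool_pos: [0.5329, 0.0228, 0.1519]
tool_rot: [-103.0, 89.7, -179.1]
force: [-0.8, -1.4, -2.1]
grip_width: 0.0307
```

```bash
python3 look.py g18 326 205 25
python3 - <<'E'
from h import *
X=[];F=[]
for _ in range(6): read_camera("side"); o=get_obs(); X.append(o["tool_pos"]);F.append(o["force"])
print(np.round(X,4),np.round(F,2),o["grip_width"])
E
```

```text
15.85 [0.5343 0.0229 0.1538] [-0.12 -0.31 -1.47  0.02  0.02 -0.01] 0.029995030754877878
[[0.5352 0.0231 0.155 ]
 [0.5353 0.0232 0.1552]
 [0.5353 0.0233 0.1552]
 [0.5353 0.0233 0.1552]
 [0.5352 0.0234 0.1551]
 [0.5352 0.0235 0.155 ]] [[ 0.4  -0.28 -1.75]
 [ 0.74  0.85 -2.04]
 [ 0.61 -0.42 -1.7 ]
 [ 0.31  0.26 -0.46]
 [ 0.27 -0.74 -1.99]
 [ 1.18  0.02 -2.23]] 0.03057726036335318
```

View pics/g18.png

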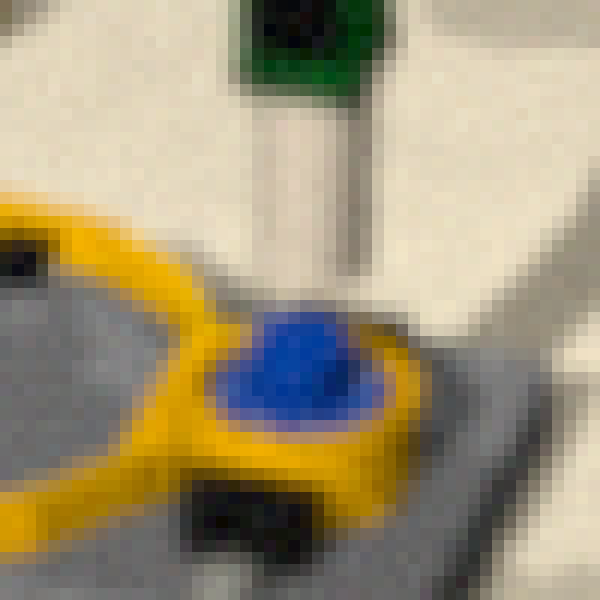

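Call:
servo_tool(rows=[1,0,-8,0,1,1,0,-14,0,1,1,0,-17,0,1,1,0,-17,0,1,1,0,-17,0,1])

```text
time_s: 16.57
tool_pos: [0.5356, 0.0237, 0.1371]
tool_rot: [-111.9, 89.9, 172.1]
force: [0.0, 0.2, -1.5]
grip_width: 0.0306
```

```bash
python3 look.py g19 326 205 25
```

```text
16.7167 [0.536  0.0237 0.1376] [ 0.21 -0.05 -2.13 -0.02 -0.01 -0.03] 0.030574693893517062
```

View pics/g19.png

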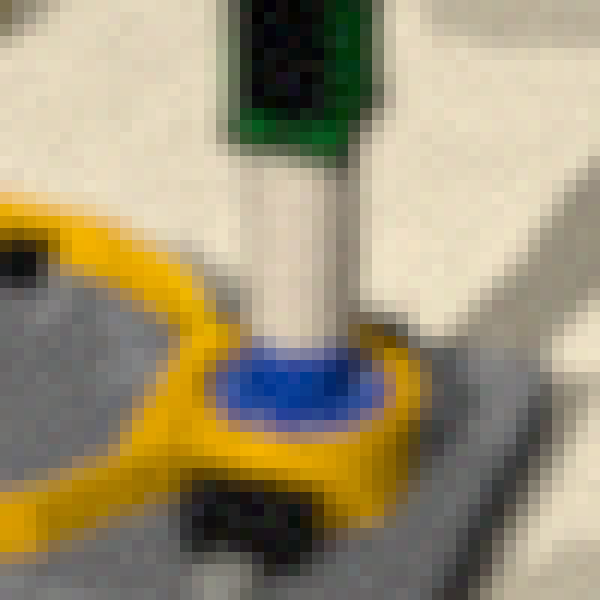

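Foot is centred over the hub (cols ~245–355, hub the same), just above it. Now descending in small steps.

Call:
servo_tool(rows=[0,0,-1,0,1,0,0,-2,0,1,0,0,-2,0,1])

```text
time_s: 16.97
tool_pos: [0.5359, 0.0236, 0.1355]
tool_rot: [-53.8, 90.0, -129.8]
force: [-0.8, 0.6, -2.8]
grip_width: 0.0302
```

Call:
servo_tool(rows=[0,0,-1,0,1,0,0,-1,0,1])

```text
time_s: 17.13
tool_pos: [0.536, 0.0235, 0.1347]
tool_rot: [7.5, 90.0, -68.5]
force: [-0.1, -0.6, 0.3]
grip_width: 0.0302
```

Call:
servo_tool(rows=[0,0,-1,0,1,0,0,-1,0,1])

```text
time_s: 17.3
tool_pos: [0.5362, 0.0234, 0.1339]
tool_rot: [29.6, 90.0, -46.4]
force: [-1.6, -0.6, 1.2]
grip_width: 0.0304
```

Call:
servo_tool(rows=[0,0,-1,0,1,0,0,-1,0,1])

```text
time_s: 17.47
tool_pos: [0.5363, 0.0235, 0.133]
tool_rot: [51.9, 90.0, -24.1]
force: [0.2, -0.9, 3.0]
grip_width: 0.0303
```

Call:
servo_tool(rows=[0,0,-1,0,1,0,0,-1,0,1])

```text
time_s: 17.63
tool_pos: [0.5364, 0.0237, 0.1321]
tool_rot: [65.5, 89.9, -10.5]
force: [0.2, -0.1, 5.4]
grip_width: 0.0298
```

Call:
servo_tool(rows=[0,0,-1,0,1,0,0,-1,0,1])

```text
time_s: 17.8
tool_pos: [0.5365, 0.0237, 0.1312]
tool_rot: [71.4, 89.9, -4.6]
force: [-0.6, 0.4, 4.9]
grip_width: 0.0304
```

Call:
servo_tool(rows=[0,0,-1,0,1,0,0,-1,0,1])

```text
time_s: 17.97
tool_pos: [0.5362, 0.0238, 0.1296]
tool_rot: [86.8, 90.0, 10.8]
force: [0.7, 0.6, 0.7]
grip_width: 0.0303
```

Call:
servo_tool(rows=[0,0,-1,0,1,0,0,-1,0,1])

```text
time_s: 18.13
tool_pos: [0.5359, 0.0237, 0.1282]
tool_rot: [-158.0, 90.0, 126.0]
force: [0.1, -0.3, -0.3]
grip_width: 0.0301
```

Call:
servo_tool(rows=[0,0,-1,0,1,0,0,-1,0,1])

```text
time_s: 18.3
tool_pos: [0.5358, 0.0236, 0.1272]
tool_rot: [-116.5, 90.0, 167.5]
force: [0.7, -0.4, -0.8]
grip_width: 0.0304
```

Call:
servo_tool(rows=[0,0,-1,0,1,0,0,-1,0,1])

```text
time_s: 18.47
tool_pos: [0.5354, 0.0237, 0.126]
tool_rot: [-114.3, 89.9, 169.7]
force: [0.2, -0.1, -2.7]
grip_width: 0.0303
```

```bash
python3 look.py g20 326 205 25
```

```text
18.6167 [0.5354 0.0237 0.126 ] [-0.05  0.21 -1.94  0.02 -0.01 -0.  ] 0.030467470598529472
```

View pics/g20.png

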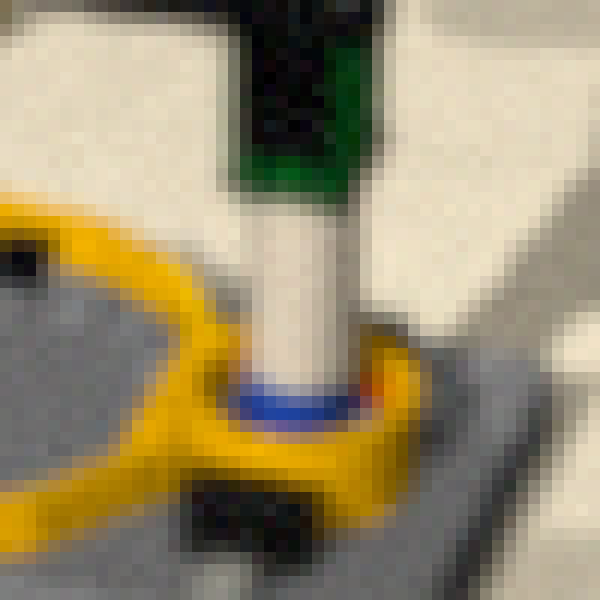

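Call:
servo_tool(rows=[0,0,-0.5,0,1,0,0,-1,0,1,0,0,-1,0,1])

```text
time_s: 18.87
tool_pos: [0.5357, 0.0237, 0.1253]
tool_rot: [-103.7, 90.0, -179.7]
force: [0.4, 0.2, -1.5]
grip_width: 0.0304
```

Call:
servo_tool(rows=[0,0,-0.5,0,1,0,0,-0.5,0,1])

```text
time_s: 19.03
tool_pos: [0.5359, 0.0236, 0.125]
tool_rot: [-84.7, 90.0, -160.7]
force: [-0.5, 0.1, -2.4]
grip_width: 0.0303
```

Call:
servo_tool(rows=[0,0,-0.5,0,1,0,0,-0.5,0,1])

```text
time_s: 19.2
tool_pos: [0.536, 0.0237, 0.1247]
tool_rot: [46.1, 90.0, -29.9]
force: [0.6, -0.3, -1.1]
grip_width: 0.0302
```

Call:
servo_tool(rows=[0,0,-0.5,0,1,0,0,-0.5,0,1])

```text
time_s: 19.37
tool_pos: [0.5361, 0.0236, 0.1245]
tool_rot: [31.4, 90.0, -44.6]
force: [-1.0, -0.1, 1.2]
grip_width: 0.0306
```

Call:
servo_tool(rows=[0,0,-0.5,0,1,0,0,-0.5,0,1])

```text
time_s: 19.53
tool_pos: [0.5361, 0.0237, 0.1242]
tool_rot: [36.7, 90.0, -39.3]
force: [-3.1, -0.2, 5.7]
grip_width: 0.0299
```

Call:
servo_tool(rows=[0,0,-0.5,0,1,0,0,-0.5,0,1])

```text
time_s: 19.7
tool_pos: [0.5363, 0.0237, 0.124]
tool_rot: [41.9, 90.0, -34.1]
force: [-2.4, -0.9, 6.7]
grip_width: 0.0305
```

Call:
servo_tool(rows=[0,0,-0.5,0,1,0,0,-0.5,0,1])

```text
time_s: 19.87
tool_pos: [0.5363, 0.0237, 0.1239]
tool_rot: [35.0, 90.0, -41.0]
force: [-3.8, -0.7, 8.6]
grip_width: 0.0303
```

Call:
servo_tool(rows=[0,0,-0.5,0,1,0,0,-1,0,1,0,0,-1,0,1])

```text
time_s: 20.12
tool_pos: [0.5364, 0.0238, 0.1236]
tool_rot: [32.5, 89.9, -43.5]
force: [-5.0, -0.5, 13.3]
grip_width: 0.0304
```

Call:
servo_tool(rows=[0,0,-0.5,0,1,0,0,-0.5,0,1])

```text
time_s: 20.28
tool_pos: [0.5365, 0.0238, 0.1234]
tool_rot: [31.5, 89.9, -44.5]
force: [-5.0, 0.3, 16.0]
grip_width: 0.0304
```

Call:
servo_tool(rows=[0,0,-0.5,0,1,0,0,-0.5,0,1,0,0,-0.5,0,1])

```text
time_s: 20.53
tool_pos: [0.5366, 0.0238, 0.1233]
tool_rot: [30.1, 89.9, -45.9]
force: [-5.5, -0.1, 17.7]
grip_width: 0.0302
```

```bash
python3 look.py g21 326 205 25
```

```text
20.6833 [0.5365 0.0238 0.1233] [-5.490e+00 -4.500e-01  1.788e+01 -7.000e-02  1.740e+00  1.000e-02] 0.030262415450432754
```

Call:
servo_tool(rows=[0,0,-0.4,0,1,0,0,-0.4,0,1,0,0,-0.4,0,1,0,0,-0.4,0,1,0,0,-0.4,0,1,0,0,-0.4,0,1,0,0,-0.4,0,1])

```text
time_s: 21.27
tool_pos: [0.5366, 0.0239, 0.1231]
tool_rot: [30.0, 89.9, -46.0]
force: [-7.0, -0.4, 18.7]
grip_width: 0.0303
```

Call:
servo_tool(rows=[0,0,0,0,1,0,0,0,0,1,0,0,0,0,1,0,0,0,0,1,0,0,0,0,1,0,0,0,0,1,0,0,0,0,1,0,0,0,0,1])

```text
time_s: 21.93
tool_pos: [0.5366, 0.0239, 0.1231]
tool_rot: [29.6, 89.9, -46.4]
force: [-6.1, 0.2, 19.1]
grip_width: 0.0304
```

```bash
python3 look.py g22 326 205 25
```

```text
22.0833 [0.5366 0.0239 0.1231] [-6.330e+00 -2.400e-01  1.919e+01 -9.000e-02  1.880e+00  1.000e-02] 0.030488947224260033
```

View pics/g22.png

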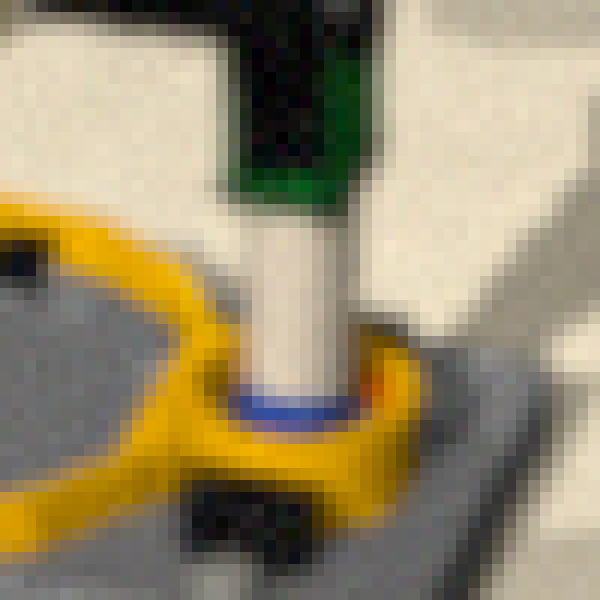

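Call:
servo_tool(rows=[0,0,5,0,1,0,0,20,0,1,0,0,45,0,1,0,0,65,0,1,0,0,65,0,1])

```text
time_s: 22.5
tool_pos: [0.5385, 0.024, 0.1888]
tool_rot: [72.2, 89.6, -3.8]
force: [0.7, 0.2, -2.1]
grip_width: 0.0299
```

```bash
python3 look.py g23 326 195 30
python3 - <<'E'
from h import *
for _ in range(3): read_camera("side"); o=get_obs(); print(o["tool_pos"].round(4),o["force"].round(2))
E
```

```text
22.65 [0.5363 0.0236 0.1852] [-0.09  0.14 -2.52 -0.02  0.    0.01] 0.030496731346274727
[0.535  0.0234 0.1835] [-0.67 -0.51 -1.44]
[0.5349 0.0234 0.1834] [-0.39  0.8  -2.16]
[0.5349 0.0234 0.1835] [ 0.07  0.44 -2.36]
```

View pics/g23.png

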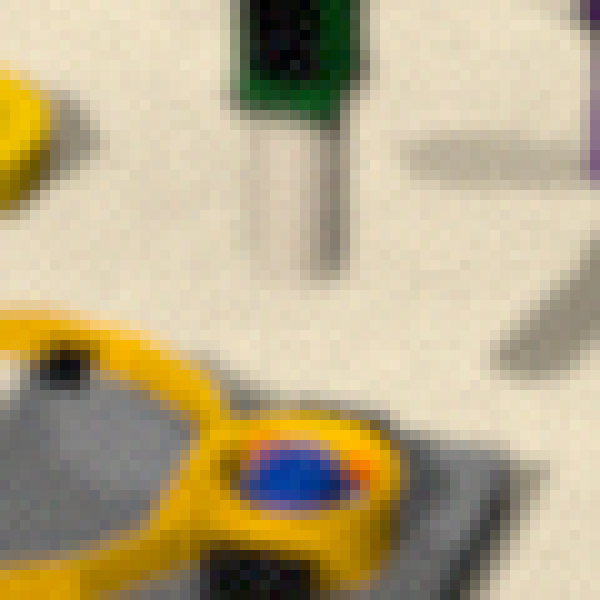

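Call:
servo_tool(rows=[-10,-40,0,0,1,-20,-80,0,0,1,-30,-120,0,0,1,-40,-160,0,0,1,-50,-200,0,0,1,-60,-240,0,0,1,-70,-280,0,0,1,-77,-306,0,0,1,-77,-306,0,0,1,-77,-306,-20,0,1])

```text
time_s: 23.63
tool_pos: [0.4597, -0.2859, 0.1672]
tool_rot: [40.2, 89.7, -36.1]
force: [2.2, 0.5, -1.6]
grip_width: 0.0302
```

Call:
servo_tool(rows=[0,0,-15,0,1,0,0,-25,0,1,0,0,-25,0,1,0,0,-25,0,1])

```text
time_s: 23.97
tool_pos: [0.4586, -0.2817, 0.1394]
tool_rot: [-144.0, 89.9, 140.1]
force: [0.0, 0.5, -2.4]
grip_width: 0.0299
```

```bash
python3 look.py g24 400 150 35;python3 - <<'E'
from h import *
for _ in range(3): read_camera("side"); o=get_obs(); print(o["tool_pos"].round(4),o["force"].round(2))
E
```

```text
24.1167 [ 0.4595 -0.2823  0.1408] [ 0.23  0.33 -0.56 -0.01 -0.01  0.  ] 0.030407039033031453
[ 0.4596 -0.2826  0.1412] [-0.08 -0.28 -1.94]
[ 0.4595 -0.2826  0.1411] [-0.12 -0.15 -1.14]
[ 0.4595 -0.2826  0.141 ] [-0.07  0.33 -1.2 ]
```

View pics/g24.png

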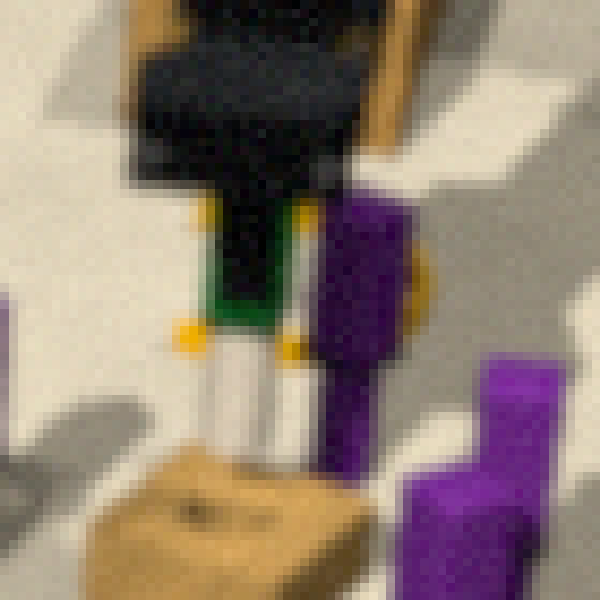

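Call:
servo_tool(rows=[-1,0,0,0,1,-1,0,-8,0,1,-1,0,-16,0,1,-1,0,-24,0,1,-1,0,-30,0,1,-1,0,-30,0,1])

```text
time_s: 24.77
tool_pos: [0.4566, -0.2816, 0.108]
tool_rot: [-139.8, 89.8, 144.2]
force: [-0.4, 0.2, -2.1]
grip_width: 0.03
```

Call:
servo_tool(rows=[0,0,-8,0,1,0,0,-16,0,1,0,0,-20,0,1,0,0,-22,0,1,0,0,-22,0,1,0,0,-22,0,1])

```text
time_s: 25.27
tool_pos: [0.458, -0.2824, 0.0882]
tool_rot: [31.8, 90.0, -44.2]
force: [0.8, -0.8, -0.8]
grip_width: 0.0301
```

```bash
python3 look.py g25 400 150 35;python3 - <<'E'
from h import *
for _ in range(3): read_camera("side"); o=get_obs(); print(o["tool_pos"].round(4),o["force"].round(2))
E
```

```text
25.4167 [ 0.4582 -0.2825  0.0885] [-0.12  0.08 -1.52  0.02  0.01 -0.01] 0.030198326822153017
[ 0.4582 -0.2825  0.0886] [-0.51  0.19 -1.69]
[ 0.4581 -0.2825  0.0885] [ 1.28  0.32 -1.74]
[ 0.4581 -0.2825  0.0885] [ 0.04  0.06 -1.34]
```

View pics/g25.png

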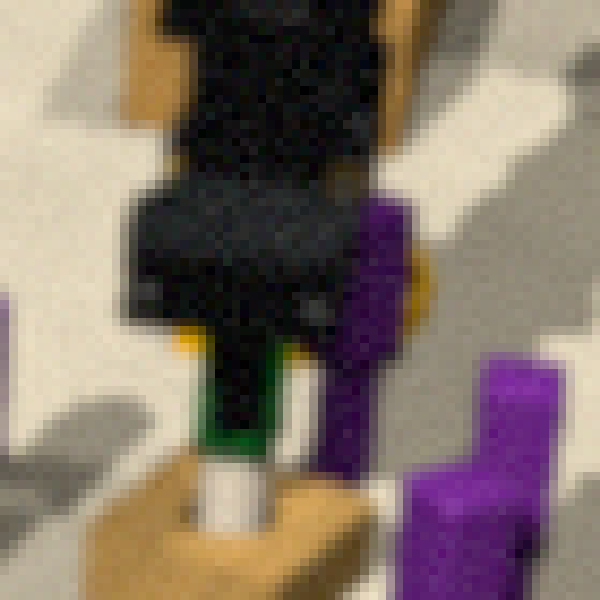

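In the hole, 4 mm above the floor, no contact force. Lowering further.

Call:
servo_tool(rows=[0,0,-2,0,1,0,0,-3,0,1,0,0,-3,0,1,0,0,-3,0,1])

```text
time_s: 25.9
tool_pos: [0.4578, -0.2823, 0.085]
tool_rot: [-132.5, 90.0, 151.5]
force: [0.2, 0.3, -1.3]
grip_width: 0.0304
```

Call:
servo_tool(rows=[0,0,-1,0,1,0,0,-1,0,1,0,0,-1,0,1])

```text
time_s: 26.15
tool_pos: [0.4581, -0.2824, 0.0845]
tool_rot: [27.2, 90.0, -48.8]
force: [-1.3, -0.2, 1.1]
grip_width: 0.0304
```

Call:
servo_tool(rows=[0,0,0,0,0.6,0,0,0,0,0.5,0,0,0,0,0.3,0,0,0,0,0.2,0,0,0,0,0,0,0,0,0,0,0,0,0,0,0,0,0,0,0,0])

```text
time_s: 26.82
tool_pos: [0.4579, -0.2824, 0.0842]
tool_rot: [-9.0, 90.0, -85.0]
force: [0.1, -0.4, 0.3]
grip_width: 0.0738
```

```bash
python3 look.py g26 400 150 35
```

```text
26.9667 [ 0.4579 -0.2824  0.0842] [-0.42  0.72  0.38  0.    0.    0.01] 0.08360929859697432
```

View pics/g26.png

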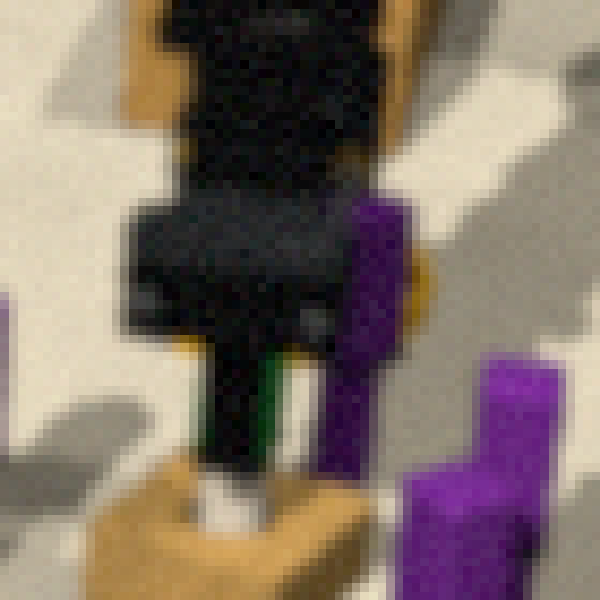

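Call:
servo_tool(rows=[0,0,20,0,0,0,0,50,0,0,0,0,90,0,0,0,0,120,0,0,20,-40,130,0,0,20,-80,130,0,0,20,-80,130,0,0,20,-80,130,0,0])

```text
time_s: 27.63
tool_pos: [0.4766, -0.3657, 0.2136]
tool_rot: [-91.9, 90.0, -168.2]
force: [0.8, 0.8, -1.1]
grip_width: 0.087
```

```bash
python3 look.py g27 360 190 65
python3 - <<'E'
from h import *
t=read_camera("top"); cv2.imwrite("pics/g27t.png",cv2.resize((t["frame"][150:270,230:460]*1.4).clip(0,255).astype(np.uint8),None,fx=3.4,fy=3.4))
E
```

```text
27.7833 [ 0.4777 -0.3619  0.2135] [-0.05  0.76  0.05  0.01 -0.03 -0.01] 0.08703583624651469
```

View pics/g27.png

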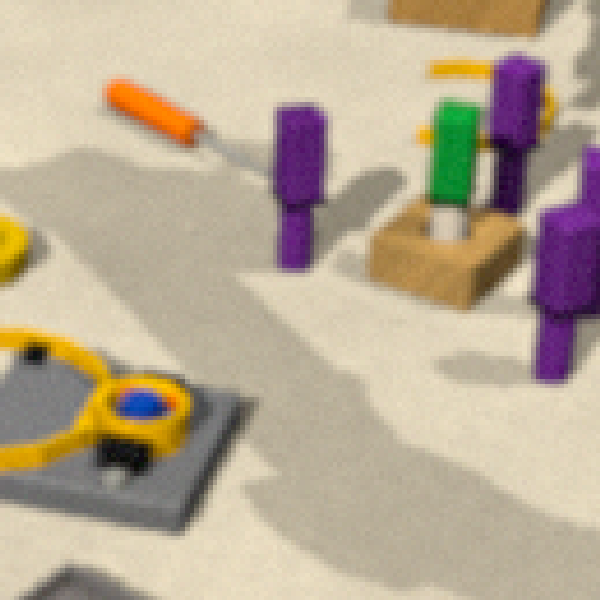

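View pics/g27t.png

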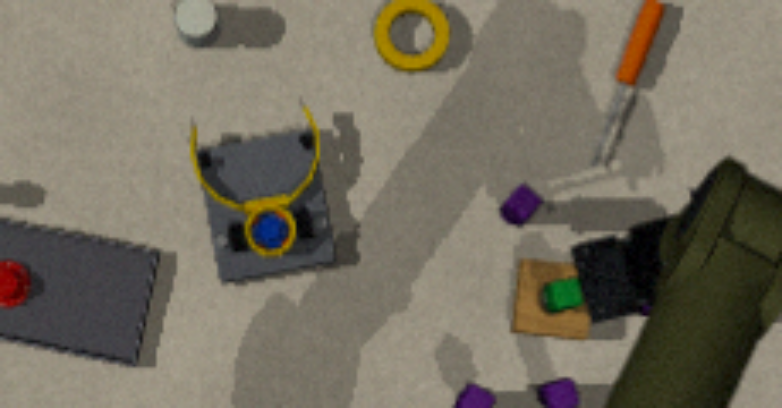

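Run:
```python
from fit import *
fs=[read_camera("side") for _ in range(4)]; p=fs[0]; im=np.mean([f["frame"].astype(float) for f in fs],0)
P,u,v=cloud(p,(blue(im)>.5)); k=(np.hypot(P[:,0]-.535,P[:,1]-.023)<.015); print("hub depth z",np.median(P[k,2]),k.sum())
p["im"]=im
print(fitm(p,green(im),lambda q:[box_hull(q[0],q[1],q[2],.057,.127)],[.456,-.282,.22],(384,145,20,34)), get_obs()["time_s"])
print(sign_off())
```

```text
hub depth z 0.046813486988209974 30
(array([ 0.45800368, -0.28642308,  0.31184753]), np.float64(0.1498814229483805)) 28.0333
the job is handed in; nothing more can be done
None
```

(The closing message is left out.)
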